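# Load the stock cradle and bolt it with the hooked rod

### The arm

A 6-joint arm with a two-finger parallel gripper is mounted at the origin on the work surface. World frame = base frame: x ahead of the robot, y to its left, z up, the work surface at z = 0. Lengths are in m, angles in rad, forces in N, time in s.
With the tool pointing down it reaches from about 0.35 to 0.775 m from the base axis. Payload 7.3 kg.
Tool frame: the origin (TCP) lies at the very end of the fingers, on their centre line; the grasp point (between the pads) lies 19 mm behind it; z points along the fingers, y is the direction in which the jaws open and shut (so a half turn about z gives the same grasp; the last joint's range is limited). The gripper opens to 92 mm and grips with 3 to 60 N. Pads are 19 mm wide; open, the fingers measure 130 mm over their backs; the gripper's body (75 mm by 190 mm) begins 47 mm behind the grasp point.
Start: joints at [-1.418, 0.342, 1.524, -0, 1.275, -0.146], TCP at [0.155, -0.502, 0.227] pointing down, gripper open.
Joint ranges: [-2.53, 2.53], [-0.77, 2.02], [0.04, 2.7], [-1, 4.14], [0.28, 2.66], [-3.11, 3.11]. Speed limits (rad/s): [2.57, 2.57, 3.14, 3.14, 3.14, 3.14].

### API

Orientations are given as [roll, pitch, yaw] about the fixed x, y, z axes, in that order (R = Rz(yaw) Ry(pitch) Rx(roll)).
In Python, from cell import robot gives the robot as it stands.
- The arm moves only by the tool apply_moves, never from a script. Its argument "plan" is a list of rows, each an object of numbers: "tx", "ty", "tz": the shift along the tool's x, y, z in m; "yaw": the turn about the tool's z in rad; "grip": the opening, from -1 (shut) to 1 (fully open), so that 0 is half open. In form: [{"tx": .., "ty": .., "tz": .., "yaw": .., "grip": ..}, ...]. A call has 1 to 8 rows; each row is the pose to reach, as a shift and turn from the pose commanded when the call began, along the tool's axes at that moment; what a row does not reach only later rows make up. A row lasts 1/8 s, in which the tool goes at most 62.5 mm and 10.7 degrees, less where a joint would pass 70% of its speed; a pose out of reach is approached as far as the arm can. A call with a gripper value outside its range is refused whole. The fingers move at their own pace and stop on an object; "force" is the grip in N (left out, the last holds). Time passes only in rows, so rows that repeat a pose let the fingers close. It gives the time, the measured TCP pose, the force and the opening at its end, in the units of the state.
- robot.observe(): the state, without advancing time (a new reading comes with each control period).
- robot.read_camera(name): name is "scene" or "top" or "wrist"; returns (picture, depth): 384x512x3 uint8, red, green, blue; 384x512 float32, m along the optical axis (not along the pixel's ray), 0 where there is no reading.
- robot.get_calibration(name): a dict with "camera_matrix" (3x3 intrinsics, pixels), "R" (3x3) and "t" (3): a world point X has camera coordinates R X + t. Camera axes: x right, y down, z forward; pixel columns grow to the right and rows downward; lengths in m; the calibration is good to about 2 mm. The wrist camera is an equidistant fisheye: a pixel r from the principal point sees the ray r / f radians off the axis. A picture is of the moment at which its call begins: read the wrist's pose just before it. get_calibration takes no time and is no camera call; for the wrist camera it gives the pose at the moment of the call.
- robot.hand_in(): hands the job in, once; it reports no verdict.
Trained networks look in the newest picture that a camera, given by its name, has taken for a name from the list of things; names that differ only in an ending like _2 or _b are one class to them, and where a whole thing is asked for, a point or a joint stands for the part that bears it (a point fixed in the world has none). Each returns a list of dicts, best first, with "confidence" (0 to 1); they miss things now and then, are a little off and sometimes report something else, mostly with a low value. They report only what shows in the picture. A call takes as long as a camera call.
- robot.outline_of(label, camera): "region" (384x512 bool, what is visible of it) and "pixel" ([row, column] in pixels, amid what is visible of it).
- robot.tip_of(label, camera): "pixel" ([row, column] in pixels: a listed point, or the origin of a listed thing).
The state is a dict: "time": time; "qpos": joint angles; "qvel": joint speeds; "joint_efforts": joint torques, N m; "tool_pos": TCP position; "tool_rot": TCP orientation; "contact_force": force on the tool from outside, world axes, zero at the start; "torque": the same for the moment, N m; "opening": finger opening in m.
Only numpy, scipy, OpenCV 4.12 (cv2) and the standard library are available. Lean on these libraries where they do the work, as an engineer would, in place of code of your own. Each camera call takes 0.05 s, during which the arm holds its last target.

### The job

Get the carving blanks ready for the next class: clear the scrap offcuts off the stock cradle into the plywood scrap bin, lay every square blank flat down in a slot of its own in the cradle, flats square to the slot and centred along it, and only when the offcuts are away and all the blanks are in, reach under the clear guard with the hooked rod and pull the steel bolt fully home over them. Move the bolt only with the rod, never with the gripper or the arm, then lay the rod back flat along its rubber mat, and leave the sanding block and the wax jar where they are.

Things in the scene. Friction and masses are not known exactly. Their poses are not given: they have to be found in the camera images.
- cradle: Plywood stock cradle, fixed to the table. Origin: underside, below the centre of the middle slot; x runs along the slots away from the robot, z up. Base 10 thick, x=-58 to 228, y +-117. Three slots along x at y=-70, 0, 70: 42 wide, floor z=10, between wooden dividers with tops at z=18 (28 wide between slots). Slots are open at x=-58 and end at a stop at x=55, its top at z=22.
- guard (a point): Centre of the clear guard's flat roof, top face, at x=157, y=0, z=134 of the cradle. The roof is 6 thick and covers x=86 to 228, y +-117; underside at z=128. It stands on side walls 12 thick at y=+-105 to +-117. Its front (towards the robot) and rear are open. It covers the parked bolt.
- bolt (a joint): Travel of the steel bolt towards the robot (cradle -x), m: 0 parked under the guard, 0.065 fully home. About 2.5 N friction, some damping; stays where left. A bar 30 (x) by 200 (y), z=50 to 66 of the cradle; x=90 to 120 when at 0, 25 to 55 when home, over the blanks (6 mm clear of seated ones). A tongue 30 wide, top at z=66, runs back from it to x=182 (at 0) and carries the stud.
- bolt_stud (a point): Upright steel pin on the bolt's tongue, 12 diameter, free from z=66 to z=104 above the cradle's underside; this point is on its axis at z=85. On the cradle's centre line y=0; at bolt 0 it is at x=170 of the cradle, 84 mm inside the guard. It moves with the bolt. The hook catches it from its far side.
- blank0: Pale wooden carving blank, square stick 100 long (x) by 34 by 34, 70 g. Origin at its centre. May be absent.
- blank1: Same as blank0. May be absent.
- blank2: Same as blank0. May be absent.
- offcut0: Darker wooden offcut, 80 (x) by 26 (y) by 22 (z), lying across the dividers over a slot at the start. Origin at its centre.
- offcut1: Darker wooden offcut, 84 (x) by 30 (y) by 22 (z), as offcut0.
- rod: Hooked rod, 150 g. Dark wooden handle 110 (x) by 34 (y) by 26 (z), origin at its centre; centre of mass about 12 mm ahead of it. An 8 diameter steel rod runs from the handle along x (y=0, z=0) to x=205; there a level finger, 8 diameter, points to +y at x=201, its end at y=30. Starts flat on the mat, handle to the robot's right, finger towards the robot.
- rod_hook (a point): The bend of the rod: on its axis at x=201 of the rod.
- mat: Black rubber mat fixed on the table in front of the cradle, 310 (x) by 100 (y) by 3 thick, origin at the centre of its underside; the rod's place.
- bin: Open plywood scrap bin, 150 (x) by 140 (y) by 60 high, walls 6, origin at the centre of its underside. Does not move.
- sander: Cork sanding block 88 by 52 by 26 high, lying among the blanks, origin at the centre of its underside; not to be moved.
- wax: Small amber jar, 52 diameter, 50 high, origin at the centre of its underside; not to be moved.

How it is judged:
On the way, in this order (a step that is already met when the one before it is completed fails the run):
1. every blank lies flat in its slot and the offcuts are off the cradle and in the bin, with the bolt still parked (z of blank0 in the frame of cradle between 0.02 and 0.0315 m and x of blank0 in the frame of cradle between -0.015 and 0.015 m and y of blank0 in the frame of cradle between -0.095 and 0.095 m and angle between the x axis of each of blank0, blank1, blank2 and the x axis of cradle, either way round below 0.15 rad and z of blank1 in the frame of cradle between 0.02 and 0.0315 m and x of blank1 in the frame of cradle between -0.015 and 0.015 m and y of blank1 in the frame of cradle between -0.095 and 0.095 m and z of blank2 in the frame of cradle between 0.02 and 0.0315 m and x of blank2 in the frame of cradle between -0.015 and 0.015 m and y of blank2 in the frame of cradle between -0.095 and 0.095 m and z of offcut0 in the frame of bin between 0 and 0.06 m and x of offcut0 in the frame of bin between -0.07 and 0.07 m and y of offcut0 in the frame of bin between -0.065 and 0.065 m and z of offcut1 in the frame of bin between 0 and 0.06 m and x of offcut1 in the frame of bin between -0.07 and 0.07 m and y of offcut1 in the frame of bin between -0.065 and 0.065 m and value of joint bolt below 0.015 m), for 0.2 s.
2. the bolt is fully home over the blanks (value of joint bolt above 0.06 m), for 0.2 s.
At the end, for the whole second after the job is handed in: Every blank on the floor of a slot, within 15 mm of its middle lengthwise and 0.15 rad; every offcut in the bin; bolt home (over 60 of its 65 mm); rod flat along its mat (handle centre within 45 mm of the mat's long middle line, whole length on the mat); all at rest (z of blank0 in the frame of cradle between 0.02 and 0.0315 m and x of blank0 in the frame of cradle between -0.015 and 0.015 m and y of blank0 in the frame of cradle between -0.095 and 0.095 m and angle between the x axis of each of blank0, blank1, blank2 and the x axis of cradle, either way round below 0.15 rad and z of blank1 in the frame of cradle between 0.02 and 0.0315 m and x of blank1 in the frame of cradle between -0.015 and 0.015 m and y of blank1 in the frame of cradle between -0.095 and 0.095 m and z of blank2 in the frame of cradle between 0.02 and 0.0315 m and x of blank2 in the frame of cradle between -0.015 and 0.015 m and y of blank2 in the frame of cradle between -0.095 and 0.095 m and z of offcut0 in the frame of bin between 0 and 0.06 m and x of offcut0 in the frame of bin between -0.07 and 0.07 m and y of offcut0 in the frame of bin between -0.065 and 0.065 m and z of offcut1 in the frame of bin between 0 and 0.06 m and x of offcut1 in the frame of bin between -0.07 and 0.07 m and y of offcut1 in the frame of bin between -0.065 and 0.065 m and height (world z) of rod below 0.025 m and height (world z) of rod_hook below 0.03 m and x of rod in the frame of mat between -0.125 and 0.125 m and y of rod in the frame of mat between -0.045 and 0.045 m and x of rod_hook in the frame of mat between -0.165 and 0.165 m and y of rod_hook in the frame of mat between -0.05 and 0.05 m and linear speed of each of blank0, blank1, blank2, offcut0, offcut1, rod below 0.03 m/s and value of joint bolt above 0.06 m); the robot touches nothing.
It fails at once if the gripper's fingers or the arm push on the bolt (contact force between any of the fingers, the arm and bolt above 1.5 N).
It fails at once if the sanding block is moved more than 30 mm (distance of sander from where it was at the start of the episode above 0.03 m).
It fails at once if the wax jar is moved more than 30 mm (distance of wax from where it was at the start of the episode above 0.03 m).
Of blank0, blank1, blank2 only 2 to 3 are there at a start; the rules pass over those that are not, and their reading is None.
At some moment in a run one of offcut0, offcut1, rod may be knocked a few centimetres aside while the robot is not near it.
Once in a run the grip may slacken for a moment while it holds something.
It also fails if it takes over 200 s, if anything falls off the work surface, if the arm or the gripper's body presses on something with over 40 N, if the wrist force passes 120 N, or if a joint passes its speed limit or range.

## Working session

There is one attempt and no reset: what is moved stays moved. The work goes in short steps, Python scripts to look and compute and a tool call to move; the robot and the scene stay as the last step left them, time stands still between calls to the robot, and variables do not carry over. Pictures are saved under pics/ and viewed, and the job is handed in when it is done.

Besides the shell and the picture viewer there is one more tool, called after "Call:" by a JSON object that holds its "method" and its "body". apply_moves: Moves the arm, as the interface text tells. Its arguments: {"type":"object","properties":{"plan":{"type":"array","items":{"type":"object","properties":{"tx":{"type":"number"},"ty":{"type":"number"},"tz":{"type":"number"},"yaw":{"type":"number"},"grip":{"type":"number"}}}},"force":{"type":"number"}},"required":["plan"]}

```bash
ls -la; mkdir -p pics; cat > h.py <<'E'
import numpy as np, cv2
from cell import robot
def snap(cam,name):
    p,d=robot.read_camera(cam); cv2.imwrite(f'pics/{name}.png',p[:,:,::-1]); return p,d
def cal(cam):
    c=robot.get_calibration(cam); return np.array(c['camera_matrix']),np.array(c['R']),np.array(c['t'])
def ray(cam,px,c=None):
    K,R,t=c or cal(cam); r,cc=px
    x=(cc-K[0,2])/K[0,0]; y=(r-K[1,2])/K[1,1]
    if cam=='wrist':
        th=np.hypot(x,y); s=np.sin(th)/th if th>1e-9 else 1; v=np.array([x*s,y*s,np.cos(th)])
    else: v=np.array([x,y,1.])
    return -R.T@t, R.T@v
def atz(cam,px,z,c=None):
    o,v=ray(cam,px,c); return o+v*(z-o[2])/v[2]
def cloud(cam,d,c=None):
    K,R,t=c or cal(cam)
    rr,cc=np.mgrid[0:384,0:512]
    x=(cc-K[0,2])/K[0,0]; y=(rr-K[1,2])/K[1,1]
    if cam=='wrist':
        th=np.hypot(x,y)+1e-9; x=x/th*np.tan(th); y=y/th*np.tan(th)
    P=np.stack([x*d,y*d,d],-1)
    return (P-t)@R
def proj(cam,X,c=None):
    K,R,t=c or cal(cam); v=R@np.asarray(X)+t
    return (K[1,1]*v[1]/v[2]+K[1,2],K[0,0]*v[0]/v[2]+K[0,2])
def st():
    s=robot.observe(); print({k:np.round(s[k],4).tolist() for k in ('time','tool_pos','tool_rot','contact_force','opening','qpos')}); return s
E
python3 - <<'E'
from h import *
s=st()
for c in ('scene','top','wrist'):
    snap(c,c+'0'); K,R,t=cal(c); print(c,K.round(1).tolist(),(-R.T@t).round(3),R.round(2).tolist())
E
```

```text
total 12
drwxr-xr-x  3 agent agent 4096 Dec  6 13:03 .
drwxr-xr-x 23 root  root  4096 Dec  6 13:03 ..
drwxr-xr-x  2 agent agent 4096 Dec  6 13:03 pics
{'time': 0.0, 'tool_pos': [0.1545, -0.5013, 0.226], 'tool_rot': [-3.1401, -0.0002, 0.2988], 'contact_force': [0.4837, -0.6298, -0.5369], 'opening': 0.0921, 'qpos': [-1.418, 0.3427, 1.525, -0.0, 1.2754, -0.146]}
scene [[388.1, 0.0, 252.1], [0.0, 388.1, 190.6], [0.0, 0.0, 1.0]] [0.8   0.483 1.076] [[-0.86, 0.51, -0.0], [0.44, 0.74, -0.51], [-0.26, -0.44, -0.86]]
top [[373.7, 0.0, 249.6], [0.0, 373.7, 196.6], [0.0, 0.0, 1.0]] [ 0.408 -0.016  1.124] [[-0.02, -1.0, 0.0], [-0.99, 0.02, -0.1], [0.1, -0.0, -0.99]]
wrist [[297.3, 0.0, 257.7], [0.0, 297.3, 184.0], [0.0, 0.0, 1.0]] [ 0.232 -0.477  0.384] [[0.29, -0.96, -0.0], [-0.91, -0.28, 0.3], [-0.28, -0.09, -0.95]]
```

View pics/scene0.png

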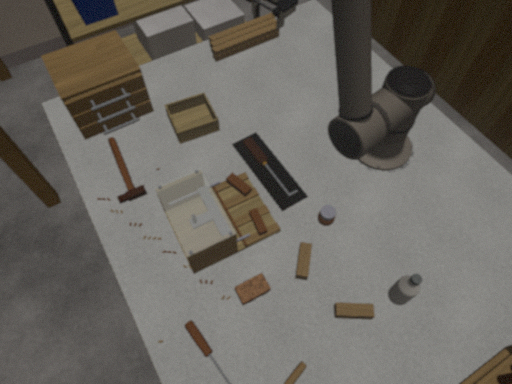

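View pics/top0.png

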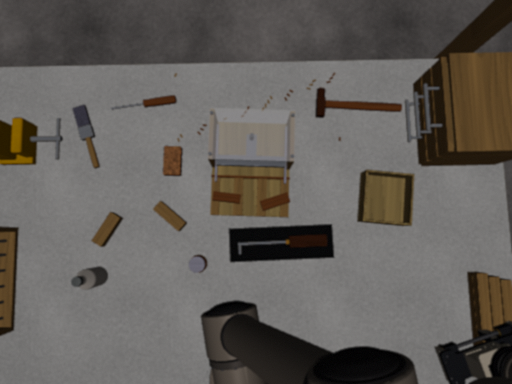

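View pics/wrist0.png

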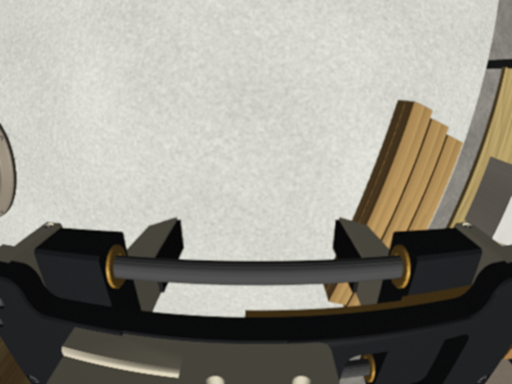

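The top view shows the cradle at about (250,190) with two offcuts, two blanks at (108,228) and (170,215), the rod on the mat at (280,242), the bin at (386,197), the wax at (197,263) and the sander at (172,160). Next I'll take the networks' readings and compare them.

```bash
python3 - <<'E'
from h import *
for cam in ('top','scene'):
    p,d=robot.read_camera(cam); C=cloud(cam,d); c=cal(cam)
    np.savez(f'{cam}.npz',p=p,d=d,C=C)
    for l in ('blank0','offcut0','rod','mat','bin','sander','wax','cradle','bolt'):
        for o in robot.outline_of(l,cam)[:4]:
            if o['confidence']<.25: continue
            m=o['region']; pts=C[m&(d>0)]
            z=np.percentile(pts[:,2],70)
            q=pts[np.abs(pts[:,2]-z)<.008][:,:2]
            (cx,cy),(w,hh),a=cv2.minAreaRect((q*1000).astype(np.float32))
            print(cam,l,round(o['confidence'],2),np.round(o['pixel']).tolist(),'z',z.round(4),'rect',round(cx),round(cy),round(w),round(hh),round(a,1),m.sum())
    for l in ('guard','bolt_stud','rod_hook','cradle','rod','mat','bin'):
        for o in robot.tip_of(l,cam)[:2]:
            zz={'guard':.134,'bolt_stud':.085,'rod_hook':.016,'cradle':0,'rod':.016,'mat':0,'bin':0}[l]
            print(cam,l,'tip',round(o['confidence'],2),np.round(o['pixel'],1).tolist(),atz(cam,o['pixel'],zz,c).round(4))
E
```

```text
top blank0 0.86 [229.0, 109.0] z 0.0339 rect 438 402 34 99 57.4 497
top blank0 0.79 [216.0, 169.0] z 0.0339 rect 472 218 99 34 48.6 437
top blank0 0.32 [155.0, 252.0] z 0.1324 rect 683 -27 234 144 87.3 8092
top offcut0 0.54 [201.0, 271.0] z 0.0398 rect 508 -92 30 84 16.7 303
top rod 0.55 [241.0, 302.0] z 0.0281 rect 387 -111 36 261 3.3 621
top mat 0.68 [241.0, 300.0] z 0.0281 rect 388 -111 34 258 2.8 583
top mat 0.33 [201.0, 274.0] z 0.0398 rect 508 -92 30 83 17.1 296
top bin 0.92 [194.0, 387.0] z 0.0253 rect 511 -415 137 148 83.4 2827
top bin 0.34 [229.0, 107.0] z 0.0338 rect 439 403 36 100 57.3 545
top bin 0.27 [161.0, 174.0] z 0.0256 rect 639 212 52 87 89.3 555
top sander 0.9 [161.0, 173.0] z 0.0256 rect 639 212 52 87 87.7 575
top sander 0.45 [241.0, 303.0] z 0.0284 rect 392 -135 211 32 88.8 545
top wax 0.57 [262.0, 196.0] z 0.0501 rect 332 135 45 42 1.1 266
top cradle 0.92 [154.0, 254.0] z 0.1324 rect 683 -27 234 144 87.3 8245
top cradle 0.46 [159.0, 175.0] z 0.0256 rect 639 212 52 87 87.7 571
top bolt 0.71 [166.0, 253.0] z 0.0655 rect 616 -24 193 12 87.2 300
top guard tip 0.79 [
[... 955 characters left out ...]
 sander 0.9 [289.0, 252.0] z 0.0288 rect 637 210 54 88 87.8 699
scene wax 0.59 [215.0, 321.0] z 0.0524 rect 330 137 44 43 24.4 278
scene cradle 0.59 [218.0, 209.0] z 0.1362 rect 681 -29 236 142 86.9 7103
scene cradle 0.59 [155.0, 256.0] z 0.0318 rect 385 -111 38 262 3.4 442
scene guard tip 0.89 [212.0, 194.8] [ 0.6822 -0.0222  0.134 ]
scene rod_hook tip 0.84 [193.3, 287.1] [0.3866 0.0044 0.016 ]
scene cradle tip 0.56 [209.4, 243.1] [ 0.5312 -0.0247  0.    ]
scene rod tip 0.96 [150.5, 255.9] [ 0.3845 -0.1904  0.016 ]
scene rod tip 0.49 [208.6, 194.5] [ 0.663  -0.0967  0.016 ]
scene mat tip 0.66 [170.0, 267.6] [ 0.3864 -0.1115  0.    ]
scene bin tip 0.8 [123.4, 195.3] [ 0.503  -0.4163  0.    ]
```

```bash
cat >> h.py <<'E'
def go(x,y,z,yaw=None,s=None):
    s=s or robot.observe(); p=s['tool_pos']; w=s['tool_rot'][2]
    yaw=w if yaw is None else yaw
    d=np.array([x,y])-p[:2]; c,sn=np.cos(w),np.sin(w)
    tx=d@[c,sn]; ty=d@[sn,-c]; tz=p[2]-z
    a=-((yaw-w+np.pi)%(2*np.pi)-np.pi)
    print('tx %.4f ty %.4f tz %.4f yaw %.3f | dist %.3f rows %d'%(tx,ty,tz,a,np.linalg.norm([tx,ty,tz]),max(np.ceil(np.linalg.norm([tx,ty,tz])/.06),np.ceil(abs(a)/.186))))
E
python3 -c "
from h import *
go(.489,-.098,.12,1.862)"
```

```text
tx 0.4385 ty -0.2874 tz 0.1067 yaw -1.563 | dist 0.535 rows 9
```

Call:
{"method": "apply_moves", "body": {"plan": [{"tx":0.054,"ty":-0.036,"tz":0,"yaw":-0.18,"grip":1},{"tx":0.109,"ty":-0.072,"tz":0,"yaw":-0.37,"grip":1},{"tx":0.164,"ty":-0.108,"tz":0,"yaw":-0.55,"grip":1},{"tx":0.219,"ty":-0.144,"tz":0.02,"yaw":-0.74,"grip":1},{"tx":0.274,"ty":-0.18,"tz":0.04,"yaw":-0.92,"grip":1},{"tx":0.329,"ty":-0.216,"tz":0.06,"yaw":-1.11,"grip":1},{"tx":0.384,"ty":-0.252,"tz":0.08,"yaw":-1.3,"grip":1},{"tx":0.4385,"ty":-0.2874,"tz":0.107,"yaw":-1.48,"grip":1}]}}

```text
time: 2.85
tool_pos: [0.4659, -0.1261, 0.1342]
tool_rot: [3.14, 0.001, 1.785]
contact_force: [0.4, -0.1, 0.2]
opening: 0.0921
```

```bash
python3 - <<'E'
from h import *
st(); p,d=snap('top','t1'); snap('wrist','w1')
go(.489,-.098,.016,1.862)
C=cloud('top',d)
for o in robot.outline_of('offcut0','top')[:3]:
    m=o['region']&(C[:,:,2]<.05)&(C[:,:,2]>.034); print(o['confidence'],cv2.minAreaRect((C[m][:,:2]*1000).astype(np.float32)))
E
```

```text
{'time': 2.85, 'tool_pos': [0.4659, -0.1261, 0.1342], 'tool_rot': [3.1402, 0.0013, 1.785], 'contact_force': [0.4055, -0.0655, 0.2225], 'opening': 0.0921, 'qpos': [-0.4231, 0.3657, 1.773, -0.0002, 1.001, -0.6372]}
tx 0.0194 ty 0.0280 tz 0.1163 yaw -0.074 | dist 0.121 rows 3
0.65 ((499.5796203613281, -65.2007064819336), (24.811450958251953, 23.772916793823242), 25.773269653320312)
0.53 ((523.5646362304688, 49.55131530761719), (78.85002899169922, 25.727386474609375), 82.15821838378906)
```

```bash
python3 - <<'E'
from h import *
st()
go(.489,-.098,.016,1.862)
E
```

```text
{'time': 3.0, 'tool_pos': [0.465, -0.1251, 0.1331], 'tool_rot': [-3.1398, -0.0014, 1.784], 'contact_force': [-0.3556, 0.1041, -0.8819], 'opening': 0.0912, 'qpos': [-0.4221, 0.3672, 1.7741, 0.0, 1.0025, -0.6353]}
tx 0.0214 ty 0.0292 tz 0.1171 yaw -0.078 | dist 0.123 rows 3
```

View pics/w1.png

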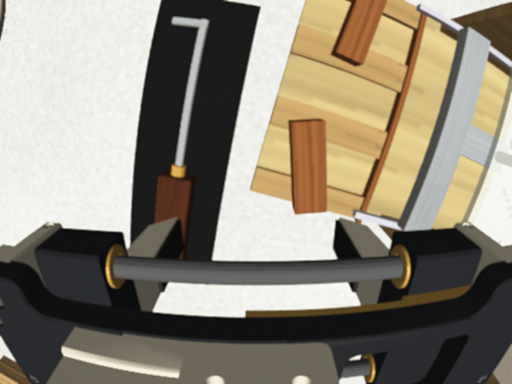

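The wrist view shows offcut A at about (308,165), offcut B at (358,30) and the rod on its mat at left. All match the measured layout, so I'm going down on A, offset towards the robot so the gripper body clears the guard.

Call:
{"method": "apply_moves", "body": {"plan": [{"tx":0.021,"ty":0.029,"tz":0.02,"yaw":-0.078,"grip":1},{"tx":0.021,"ty":0.029,"tz":0.07,"yaw":-0.078,"grip":1},{"tx":0.021,"ty":0.029,"tz":0.105,"yaw":-0.078,"grip":1},{"tx":0.021,"ty":0.029,"tz":0.115,"yaw":-0.078,"grip":1},{"tx":0.021,"ty":0.029,"tz":0.115,"yaw":-0.078,"grip":1}]}}

```text
time: 3.62
tool_pos: [0.4885, -0.1019, 0.0197]
tool_rot: [3.142, 0.0, 1.855]
contact_force: [-0.0, -0.3, -0.5]
opening: 0.0913
```

```bash
python3 - <<'E'
from h import *
st(); snap('wrist','w2');snap('scene','s2')
E
```

```text
{'time': 3.625, 'tool_pos': [0.4885, -0.1019, 0.0197], 'tool_rot': [3.1415, 0.0003, 1.8553], 'contact_force': [-0.0085, -0.3046, -0.5258], 'opening': 0.0913, 'qpos': [-0.3592, 0.5672, 1.836, -0.0002, 0.7382, -0.6435]}
```

View pics/w2.png

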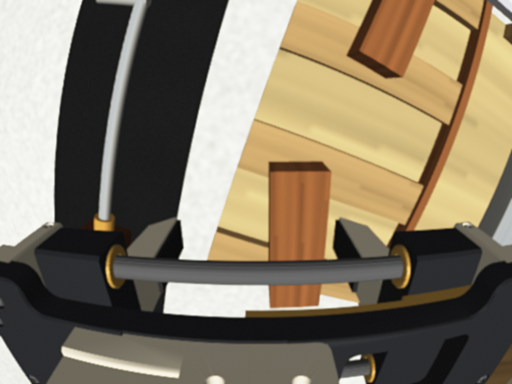

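Call:
{"method": "apply_moves", "body": {"plan": [{"tz":0.003,"grip":0},{"tz":0.003,"grip":-0.5},{"tz":0.003,"grip":-0.7},{"tz":0.003,"grip":-0.8},{"tz":0.003,"grip":-0.8},{"tz":0.003,"grip":-0.8}], "force": 20}}

```text
schema error: expected keys tx, ty, tz, yaw, grip
```

```bash
python3 - <<'E'
from h import *
st(); snap('wrist','w3')
go(.483,-.413,.18,1.45)
E
```

```text
{'time': 3.725, 'tool_pos': [0.4894, -0.1019, 0.0207], 'tool_rot': [3.1395, 0.0017, 1.8559], 'contact_force': [1.1608, 0.0456, 0.4712], 'opening': 0.0918, 'qpos': [-0.3586, 0.5655, 1.8352, -0.0002, 0.7382, -0.6435]}
tx -0.2969 ty -0.0938 tz -0.1592 yaw 0.406 | dist 0.350 rows 6
```

View pics/w3.png

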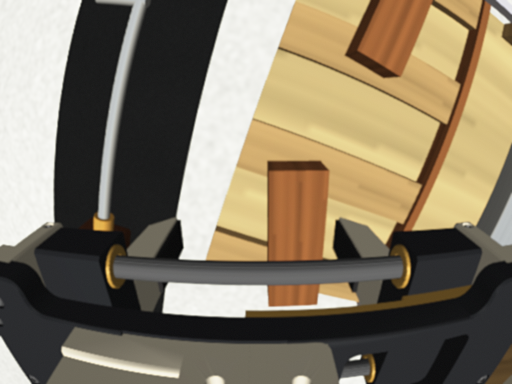

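The call was refused because every row needs all five keys, and nothing has moved since. I'm resending it.

Call:
{"method": "apply_moves", "body": {"plan": [{"tx":0,"ty":0,"yaw":0,"tz":0.003,"grip":0},{"tx":0,"ty":0,"yaw":0,"tz":0.003,"grip":-0.5},{"tx":0,"ty":0,"yaw":0,"tz":0.003,"grip":-0.7},{"tx":0,"ty":0,"yaw":0,"tz":0.003,"grip":-0.8},{"tx":0,"ty":0,"yaw":0,"tz":0.003,"grip":-0.8},{"tx":0,"ty":0,"yaw":0,"tz":0.003,"grip":-0.8}], "force": 20}}

```text
time: 4.53
tool_pos: [0.4806, -0.1006, 0.0149]
tool_rot: [-3.126, -0.007, 1.859]
contact_force: [-28.6, -9.7, 13.2]
opening: 0.0365
```

```bash
python3 - <<'E'
from h import *
st(); snap('wrist','w4')
go(.483,-.413,.18,1.45)
E
```

```text
{'time': 4.525, 'tool_pos': [0.4806, -0.1006, 0.0149], 'tool_rot': [-3.1255, -0.007, 1.8588], 'contact_force': [-28.5646, -9.7315, 13.1952], 'opening': 0.0365, 'qpos': [-0.3599, 0.5728, 1.8458, -0.0061, 0.74, -0.6434]}
tx -0.3008 ty -0.0848 tz -0.1654 yaw 0.409 | dist 0.354 rows 6
```

View pics/w4.png

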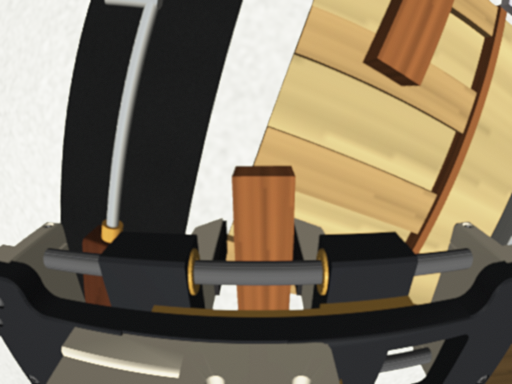

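The near finger has caught the outer divider's front end (28 N). I'm opening a little, lifting 6 mm and closing again.

Call:
{"method": "apply_moves", "body": {"plan": [{"tx":0,"ty":0,"yaw":0,"tz":0,"grip":0.0},{"tx":0,"ty":0,"yaw":0,"tz":-0.003,"grip":0.0},{"tx":0,"ty":0,"yaw":0,"tz":-0.006,"grip":0},{"tx":0,"ty":0,"yaw":0,"tz":-0.006,"grip":-0.2},{"tx":0,"ty":0,"yaw":0,"tz":-0.006,"grip":-0.5},{"tx":0,"ty":0,"yaw":0,"tz":-0.006,"grip":-0.8},{"tx":0,"ty":0,"yaw":0,"tz":-0.006,"grip":-0.8}], "force": 20}}

```text
time: 5.45
tool_pos: [0.4888, -0.1011, 0.0225]
tool_rot: [3.141, 0.001, 1.857]
contact_force: [0.7, 0.1, 1.2]
opening: 0.0299
```

```bash
python3 - <<'E'
from h import *
st(); snap('wrist','w5')
go(.483,-.413,.18,1.45)
E
```

```text
{'time': 5.45, 'tool_pos': [0.4888, -0.1011, 0.0225], 'tool_rot': [3.1409, 0.0006, 1.8568], 'contact_force': [0.7269, 0.1467, 1.2137], 'opening': 0.0299, 'qpos': [-0.3577, 0.5624, 1.8344, -0.0001, 0.7439, -0.6436]}
tx -0.2975 ty -0.0936 tz -0.1576 yaw 0.407 | dist 0.349 rows 6
```

View pics/w5.png

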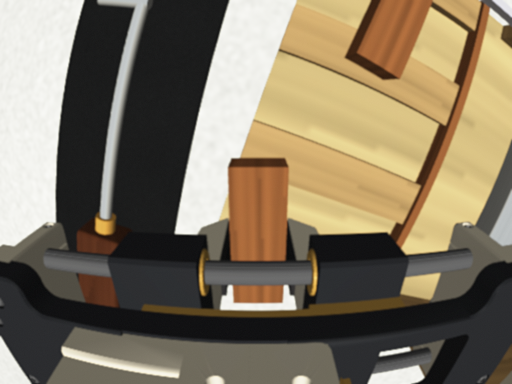

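Offcut A is between the pads with 30 mm opening, which is its width. I'm lifting it and carrying it to the bin.

Call:
{"method": "apply_moves", "body": {"plan": [{"tx":0,"ty":0,"yaw":0,"tz":-0.05,"grip":-0.8},{"tx":-0.02,"ty":-0.005,"yaw":0.05,"tz":-0.1,"grip":-0.8},{"tx":-0.07,"ty":-0.02,"yaw":0.1,"tz":-0.125,"grip":-0.8},{"tx":-0.125,"ty":-0.04,"yaw":0.2,"tz":-0.125,"grip":-0.8},{"tx":-0.18,"ty":-0.057,"yaw":0.3,"tz":-0.125,"grip":-0.8},{"tx":-0.24,"ty":-0.075,"yaw":0.4,"tz":-0.125,"grip":-0.8},{"tx":-0.2975,"ty":-0.0936,"yaw":0.407,"tz":-0.125,"grip":-0.8},{"tx":-0.2975,"ty":-0.0936,"yaw":0.407,"tz":-0.125,"grip":-0.8}]}}

```text
time: 6.5
tool_pos: [0.4812, -0.4168, 0.1461]
tool_rot: [-3.141, 0.001, 1.445]
contact_force: [0.2, 0.4, -0.2]
opening: 0.0303
```

```bash
python3 - <<'E'
from h import *
st(); snap('wrist','w6')
go(.483,-.413,.03,1.45)
E
```

```text
{'time': 6.5, 'tool_pos': [0.4812, -0.4168, 0.1461], 'tool_rot': [-3.1412, 0.0006, 1.4451], 'contact_force': [0.2437, 0.363, -0.1664], 'opening': 0.0303, 'qpos': [-0.8337, 0.6124, 1.3058, -0.0008, 1.2233, -0.7077]}
tx 0.0014 ty 0.0012 tz 0.1161 yaw -0.003 | dist 0.116 rows 2
```

View pics/w6.png

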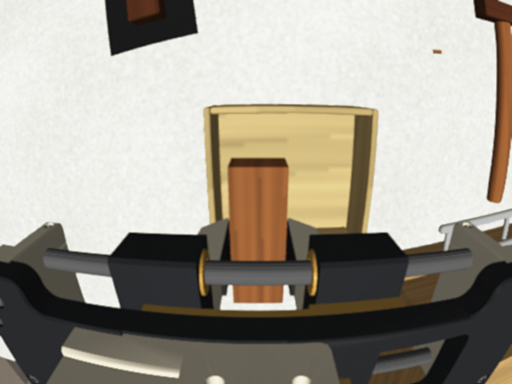

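Call:
{"method": "apply_moves", "body": {"plan": [{"tx":0.0,"ty":0.009,"yaw":0,"tz":0.03,"grip":-0.8},{"tx":0,"ty":0.009,"yaw":0,"tz":0.08,"grip":-0.8},{"tx":0,"ty":0.009,"yaw":0,"tz":0.115,"grip":-0.8},{"tx":0,"ty":0.009,"yaw":0,"tz":0.12,"grip":-0.8},{"tx":0,"ty":0.009,"yaw":0,"tz":0.12,"grip":-0.15},{"tx":0,"ty":0.009,"yaw":0,"tz":0.12,"grip":-0.15},{"tx":0,"ty":0.009,"yaw":0,"tz":0.07,"grip":-0.15},{"tx":0,"ty":0.009,"yaw":0,"tz":0.0,"grip":-0.15}]}}

```text
time: 7.55
tool_pos: [0.4912, -0.4136, 0.1415]
tool_rot: [-3.141, -0.0, 1.45]
contact_force: [1.4, -1.1, -0.3]
opening: 0.0391
```

```bash
python3 - <<'E'
from h import *
st(); p,d=snap('top','t7'); snap('wrist','w7'); C=cloud('top',d)
for o in robot.outline_of('offcut0','top')[:3]:
    m=o['region']&(d>0); q=C[m]; print(o['confidence'],o['pixel'],q.mean(0).round(3))
go(.499,.046,.14,1.436)
E
```

```text
{'time': 7.55, 'tool_pos': [0.4912, -0.4136, 0.1415], 'tool_rot': [-3.141, -0.0005, 1.4498], 'contact_force': [1.3683, -1.123, -0.2935], 'opening': 0.0391, 'qpos': [-0.8191, 0.6269, 1.2924, -0.0, 1.2231, -0.698]}
0.68 [195.4, 225.3] [0.523 0.048 0.036]
0.55 [204.9, 381.1] [ 0.492 -0.404  0.026]
tx 0.4591 ty -0.0503 tz 0.0060 yaw 0.014 | dist 0.462 rows 8
```

View pics/w7.png

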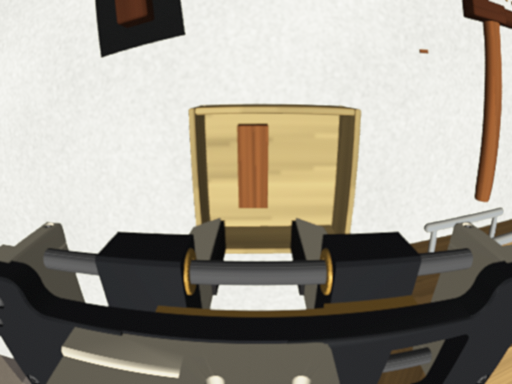

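View pics/t7.png

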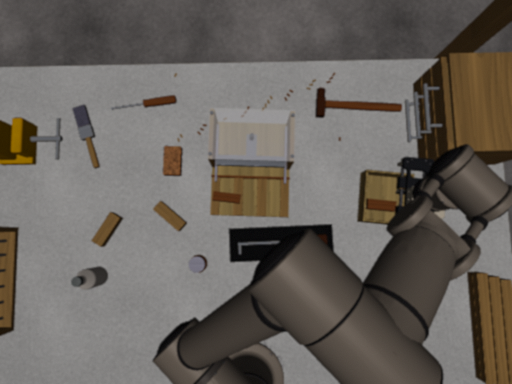

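Offcut A lies flat in the bin at about (252,165) in the wrist view, and offcut B is unmoved at (225,195) in the top view. B is next.

Call:
{"method": "apply_moves", "body": {"plan": [{"tx":0.057,"ty":-0.005,"yaw":0,"tz":0,"grip":0.2},{"tx":0.115,"ty":-0.011,"yaw":0,"tz":0,"grip":1},{"tx":0.174,"ty":-0.018,"yaw":0.014,"tz":0,"grip":1},{"tx":0.232,"ty":-0.025,"yaw":0.014,"tz":0,"grip":1},{"tx":0.29,"ty":-0.031,"yaw":0.014,"tz":0,"grip":1},{"tx":0.348,"ty":-0.037,"yaw":0.014,"tz":0,"grip":1},{"tx":0.406,"ty":-0.043,"yaw":0.014,"tz":0,"grip":1},{"tx":0.464,"ty":-0.049,"yaw":0.014,"tz":0.0,"grip":1}]}}

```text
time: 8.7
tool_pos: [0.4984, 0.0545, 0.1398]
tool_rot: [3.141, 0.0, 1.436]
contact_force: [-0.1, 0.2, -0.0]
opening: 0.0912
```

```bash
python3 - <<'E'
from h import *
st();  snap('wrist','w8'); st()
go(.5,.051,.022,1.436)
E
```

```text
{'time': 8.7, 'tool_pos': [0.4984, 0.0545, 0.1398], 'tool_rot': [3.1413, 0.0, 1.4356], 'contact_force': [-0.0574, 0.244, -0.0095], 'opening': 0.0912, 'qpos': [-0.0441, 0.3898, 1.7151, -0.0001, 1.0364, 0.0912]}
{'time': 8.75, 'tool_pos': [0.4977, 0.0607, 0.1398], 'tool_rot': [-3.1409, -0.0033, 1.439], 'contact_force': [-1.8541, 5.0948, -0.2797], 'opening': 0.0917, 'qpos': [-0.0338, 0.3899, 1.7149, 0.0039, 1.0371, 0.096]}
tx -0.0093 ty 0.0036 tz 0.1178 yaw 0.003 | dist 0.118 rows 2
```

View pics/w8.png

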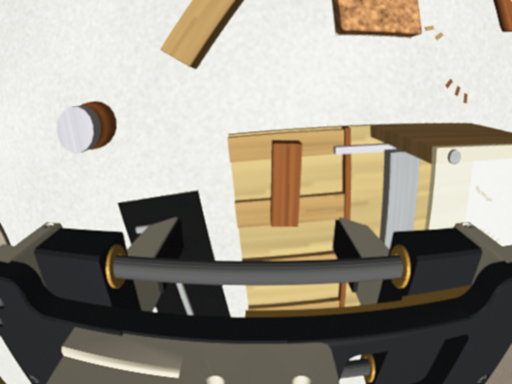

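```bash
python3 - <<'E'
from h import *
robot.read_camera('top');robot.read_camera('top');robot.read_camera('top');st()
go(.5,.051,.022,1.436)
E
```

```text
{'time': 8.9, 'tool_pos': [0.4985, 0.0535, 0.1397], 'tool_rot': [-3.1414, 0.0004, 1.4387], 'contact_force': [0.4837, -0.026, -0.1726], 'opening': 0.0918, 'qpos': [-0.0459, 0.3902, 1.7149, -0.0005, 1.0367, 0.0865]}
tx -0.0022 ty 0.0018 tz 0.1177 yaw 0.003 | dist 0.118 rows 2
```

Call:
{"method": "apply_moves", "body": {"plan": [{"tx":-0.002,"ty":0.002,"yaw":0,"tz":0.04,"grip":1},{"tx":-0.002,"ty":0.002,"yaw":0,"tz":0.09,"grip":1},{"tx":-0.002,"ty":0.002,"yaw":0,"tz":0.117,"grip":1},{"tx":-0.002,"ty":0.002,"yaw":0,"tz":0.118,"grip":0.5},{"tx":-0.002,"ty":0.002,"yaw":0,"tz":0.118,"grip":0},{"tx":-0.002,"ty":0.002,"yaw":0,"tz":0.118,"grip":-0.5},{"tx":-0.002,"ty":0.002,"yaw":0,"tz":0.118,"grip":-0.8},{"tx":-0.002,"ty":0.002,"yaw":0,"tz":0.118,"grip":-0.8}]}}

```text
time: 9.9
tool_pos: [0.501, 0.0504, 0.0224]
tool_rot: [3.14, -0.0, 1.436]
contact_force: [-0.3, -0.1, 0.6]
opening: 0.0464
```

```bash
python3 - <<'E'
from h import *
st();  snap('wrist','w9')
go(.541,-.417,.14,1.45)
E
```

```text
{'time': 9.9, 'tool_pos': [0.501, 0.0504, 0.0224], 'tool_rot': [3.1403, -0.0, 1.4359], 'contact_force': [-0.2611, -0.124, 0.6242], 'opening': 0.0464, 'qpos': [-0.0521, 0.5678, 1.8228, -0.0001, 0.7497, 0.0829]}
tx -0.4578 ty 0.1026 tz -0.1178 yaw -0.014 | dist 0.484 rows 9
```

View pics/w9.png

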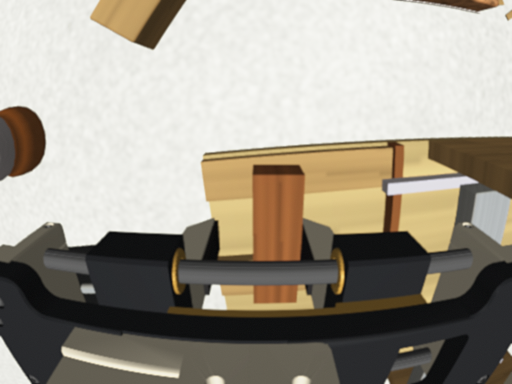

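Still closing (46 mm), so I'll let it finish, then lift.

Call:
{"method": "apply_moves", "body": {"plan": [{"tx":0,"ty":0,"yaw":0,"tz":0,"grip":-0.9},{"tx":0,"ty":0,"yaw":0,"tz":0,"grip":-0.9},{"tx":0,"ty":0,"yaw":0,"tz":0,"grip":-0.9},{"tx":0,"ty":0,"yaw":0,"tz":-0.05,"grip":-0.9},{"tx":0,"ty":0,"yaw":0,"tz":-0.1,"grip":-0.9},{"tx":-0.04,"ty":0.0,"yaw":0,"tz":-0.12,"grip":-0.9},{"tx":-0.09,"ty":0.01,"yaw":0,"tz":-0.12,"grip":-0.9},{"tx":-0.145,"ty":0.02,"yaw":0,"tz":-0.12,"grip":-0.9}]}}

```text
time: 10.95
tool_pos: [0.5008, -0.0971, 0.1422]
tool_rot: [3.141, 0.0, 1.437]
contact_force: [0.4, 0.3, -0.1]
opening: 0.026
```

```bash
python3 - <<'E'
from h import *
robot.read_camera('top');snap('wrist','w10');robot.read_camera('top')
st();  
go(.539,-.417,.14,1.45)
E
```

```text
{'time': 11.1, 'tool_pos': [0.5007, -0.0982, 0.1415], 'tool_rot': [-3.1413, 0.0002, 1.4316], 'contact_force': [-0.0091, 1.6678, -0.8509], 'opening': 0.0259, 'qpos': [-0.3439, 0.4025, 1.6885, -0.0002, 1.0508, -0.2046]}
tx -0.3104 ty 0.0822 tz 0.0015 yaw -0.018 | dist 0.321 rows 6
```

View pics/w10.png

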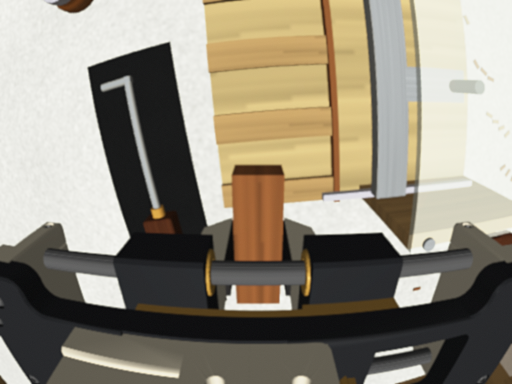

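Call:
{"method": "apply_moves", "body": {"plan": [{"tx":-0.053,"ty":0.014,"yaw":0,"tz":0,"grip":-0.9},{"tx":-0.106,"ty":0.028,"yaw":0,"tz":0,"grip":-0.9},{"tx":-0.16,"ty":0.042,"yaw":0,"tz":0,"grip":-0.9},{"tx":-0.212,"ty":0.056,"yaw":0,"tz":0,"grip":-0.9},{"tx":-0.265,"ty":0.07,"yaw":-0.018,"tz":0,"grip":-0.9},{"tx":-0.31,"ty":0.082,"yaw":-0.018,"tz":0,"grip":-0.9},{"tx":-0.31,"ty":0.082,"yaw":-0.018,"tz":0.02,"grip":-0.9},{"tx":-0.31,"ty":0.082,"yaw":-0.018,"tz":0.02,"grip":-0.9}]}}

```text
time: 12.1
tool_pos: [0.5399, -0.4123, 0.1193]
tool_rot: [-3.137, -0.004, 1.454]
contact_force: [-0.1, -0.1, -0.6]
opening: 0.0259
```

```bash
python3 - <<'E'
from h import *
robot.read_camera('top');snap('wrist','w11')
st();  
go(.538,-.417,.036,1.45)
E
```

```text
{'time': 12.2, 'tool_pos': [0.5409, -0.4128, 0.1218], 'tool_rot': [-3.1409, -0.0008, 1.4552], 'contact_force': [-0.4916, -0.5794, -0.1633], 'opening': 0.0256, 'qpos': [-0.7644, 0.7144, 1.1819, 0.0002, 1.2464, -0.6489]}
tx -0.0045 ty -0.0024 tz 0.0858 yaw 0.005 | dist 0.086 rows 2
```

View pics/w11.png

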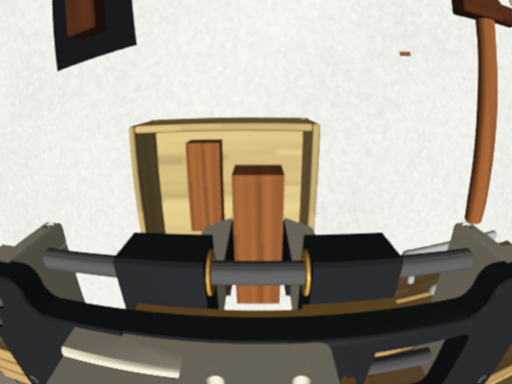

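Call:
{"method": "apply_moves", "body": {"plan": [{"tx":-0.004,"ty":-0.002,"yaw":0,"tz":0.04,"grip":-0.9},{"tx":-0.004,"ty":-0.002,"yaw":0,"tz":0.08,"grip":-0.9},{"tx":-0.004,"ty":-0.002,"yaw":0,"tz":0.085,"grip":-0.9},{"tx":-0.004,"ty":-0.002,"yaw":0,"tz":0.085,"grip":-0.26},{"tx":-0.004,"ty":-0.002,"yaw":0,"tz":0.085,"grip":-0.26},{"tx":-0.004,"ty":-0.002,"yaw":0,"tz":0.085,"grip":-0.26},{"tx":-0.004,"ty":-0.002,"yaw":0,"tz":0.03,"grip":-0.26},{"tx":-0.004,"ty":-0.002,"yaw":0,"tz":-0.03,"grip":0}]}}

```text
time: 13.2
tool_pos: [0.5376, -0.4177, 0.153]
tool_rot: [-3.141, -0.001, 1.454]
contact_force: [0.3, -1.7, 0.0]
opening: 0.0401
```

```bash
python3 - <<'E'
from h import *
robot.read_camera('top');snap('wrist','w12')
st();  
go(.472,.218,.15,.848)
E
```

```text
{'time': 13.3, 'tool_pos': [0.5409, -0.4207, 0.1613], 'tool_rot': [3.129, 0.0096, 1.4537], 'contact_force': [0.3273, -0.0448, 0.2764], 'opening': 0.0447, 'qpos': [-0.7728, 0.6814, 1.1331, 0.0, 1.3113, -0.6558]}
tx 0.6263 ty -0.1431 tz 0.0113 yaw 0.606 | dist 0.643 rows 11
```

View pics/w12.png

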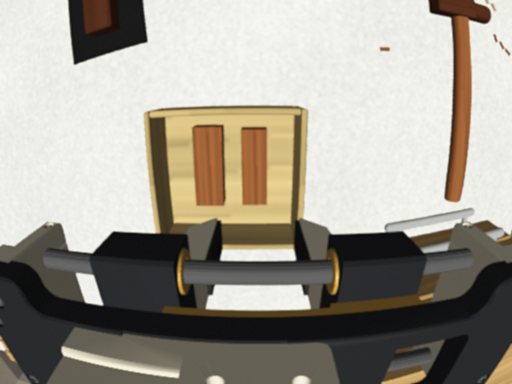

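Both offcuts lie flat in the bin, at (209,165) and (254,165). Now the near blank.

Call:
{"method": "apply_moves", "body": {"plan": [{"tx":0.056,"ty":-0.013,"yaw":0,"tz":0,"grip":1},{"tx":0.114,"ty":-0.026,"yaw":0.07,"tz":0,"grip":1},{"tx":0.172,"ty":-0.039,"yaw":0.15,"tz":0,"grip":1},{"tx":0.23,"ty":-0.052,"yaw":0.22,"tz":0,"grip":1},{"tx":0.288,"ty":-0.065,"yaw":0.3,"tz":0,"grip":1},{"tx":0.346,"ty":-0.079,"yaw":0.38,"tz":0,"grip":1},{"tx":0.404,"ty":-0.092,"yaw":0.46,"tz":0,"grip":1},{"tx":0.46,"ty":-0.105,"yaw":0.54,"tz":0,"grip":1}]}}

```text
time: 14.3
tool_pos: [0.4872, 0.053, 0.1524]
tool_rot: [3.14, -0.001, 0.911]
contact_force: [1.4, -0.0, -0.3]
opening: 0.092
```

```bash
python3 - <<'E'
from h import *
for cam in ('top','scene'):
    p,d=snap(cam,cam+'13'); C=cloud(cam,d)
    for o in robot.outline_of('blank0',cam)[:4]:
        m=o['region']&(C[:,:,2]<.042)&(C[:,:,2]>.028); print(cam,o['confidence'],o['pixel'],cv2.minAreaRect((C[m][:,:2]*1000).astype(np.float32)) if m.sum()>9 else 0)
st();  
go(.472,.218,.15,.848)
E
```

```text
top 0.94 [228.3, 107.9] ((438.51202392578125, 402.17254638671875), (34.96969223022461, 98.76985168457031), 57.37887191772461)
top 0.49 [210.5, 162.1] ((473.03369140625, 218.49583435058594), (98.58759307861328, 33.82701110839844), 48.1321907043457)
scene 0.91 [262.6, 303.4] ((470.1845397949219, 216.09698486328125), (102.01309967041016, 33.90928268432617), 48.38011932373047)
scene 0.85 [308.5, 356.2] ((435.6814270019531, 401.1210632324219), (35.51005554199219, 100.8410415649414), 56.83955001831055)
{'time': 14.5, 'tool_pos': [0.4874, 0.0519, 0.1522], 'tool_rot': [3.1404, -0.0003, 0.9172], 'contact_force': [-0.1476, -0.7364, 0.0151], 'opening': 0.0919, 'qpos': [-0.0501, 0.3555, 1.7294, -0.0005, 1.0555, 0.6037]}
tx 0.1225 ty -0.1132 tz 0.0022 yaw 0.069 | dist 0.167 rows 3
```

View pics/top13.png

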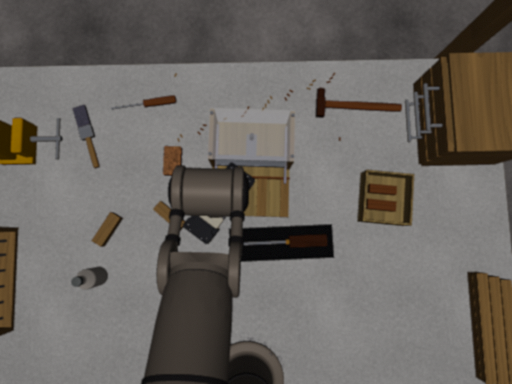

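View pics/scene13.png

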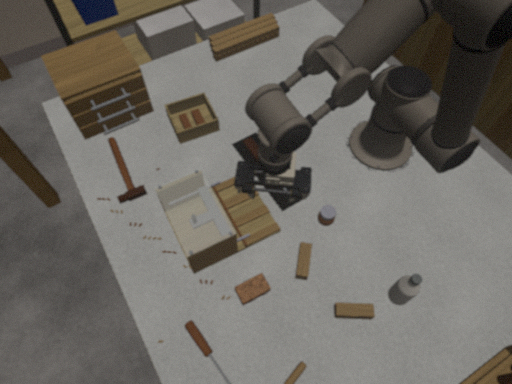

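The pictures confirm just two blanks, at (162,210) and (108,228) in the top view. Going down on the first.

Call:
{"method": "apply_moves", "body": {"plan": [{"tx":0.04,"ty":-0.038,"yaw":0.03,"tz":0,"grip":1},{"tx":0.08,"ty":-0.076,"yaw":0.069,"tz":0,"grip":1},{"tx":0.1225,"ty":-0.113,"yaw":0.07,"tz":0.01,"grip":1},{"tx":0.1225,"ty":-0.113,"yaw":0.07,"tz":0.05,"grip":1},{"tx":0.1225,"ty":-0.113,"yaw":0.07,"tz":0.09,"grip":1},{"tx":0.1225,"ty":-0.113,"yaw":0.07,"tz":0.09,"grip":1}]}}

```text
time: 15.25
tool_pos: [0.4715, 0.2153, 0.0595]
tool_rot: [-3.139, 0.005, 0.842]
contact_force: [-0.5, -0.1, 0.7]
opening: 0.0918
```

```bash
python3 - <<'E'
from h import *
robot.read_camera('top');snap('wrist','w14')
st();  
go(.4722,.218,.0145,.843)
E
```

```text
{'time': 15.35, 'tool_pos': [0.4739, 0.2162, 0.0626], 'tool_rot': [3.1409, -0.0007, 0.8423], 'contact_force': [0.6799, -0.5241, -0.5123], 'opening': 0.0917, 'qpos': [0.281, 0.5264, 1.7433, -0.0003, 0.8709, 1.0097]}
tx 0.0002 ty -0.0025 tz 0.0481 yaw -0.001 | dist 0.048 rows 1
```

View pics/w14.png

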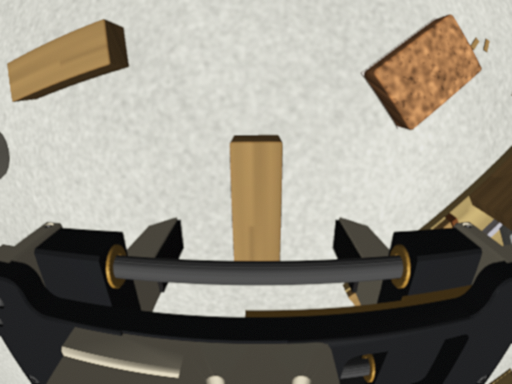

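The blank is centred between the fingers (column 256) and square to them. I'm lowering and gripping.

Call:
{"method": "apply_moves", "body": {"plan": [{"tx":0,"ty":-0.002,"yaw":0,"tz":0.03,"grip":1},{"tx":0,"ty":-0.002,"yaw":0,"tz":0.047,"grip":0.3},{"tx":0,"ty":-0.002,"yaw":0,"tz":0.047,"grip":-0.3},{"tx":0,"ty":-0.002,"yaw":0,"tz":0.047,"grip":-0.9},{"tx":0,"ty":-0.002,"yaw":0,"tz":0.047,"grip":-0.9},{"tx":0,"ty":-0.002,"yaw":0,"tz":0.047,"grip":-0.9},{"tx":0,"ty":-0.002,"yaw":0,"tz":0.047,"grip":-0.9}], "force": 25}}

```text
time: 16.23
tool_pos: [0.4714, 0.2185, 0.015]
tool_rot: [3.141, -0.0, 0.844]
contact_force: [0.4, 0.0, 0.9]
opening: 0.0364
```

```bash
python3 - <<'E'
from h import *
snap('wrist','w15')
st();  
yaw=-.047; o=np.array([.5265,-.0196])
def cr(x,y): return o+[x*np.cos(yaw)-y*np.sin(yaw), x*np.sin(yaw)+y*np.cos(yaw)]
for y in (-.07,0,.07): print(y,cr(0,y))
go(*cr(0,.07),.10,yaw)
E
```

```text
{'time': 16.275, 'tool_pos': [0.4714, 0.2185, 0.015], 'tool_rot': [3.1412, -0.0003, 0.8439], 'contact_force': [-1.1822, 0.0622, 3.0334], 'opening': 0.0337, 'qpos': [0.2865, 0.6009, 1.7814, -0.0003, 0.7588, 1.0136]}
-0.07 [ 0.52321121 -0.0895227 ]
0 [ 0.5265 -0.0196]
0.07 [0.52978879 0.0503227 ]
tx -0.0869 ty 0.1554 tz -0.0850 yaw 0.891 | dist 0.197 rows 5
```

View pics/w15.png

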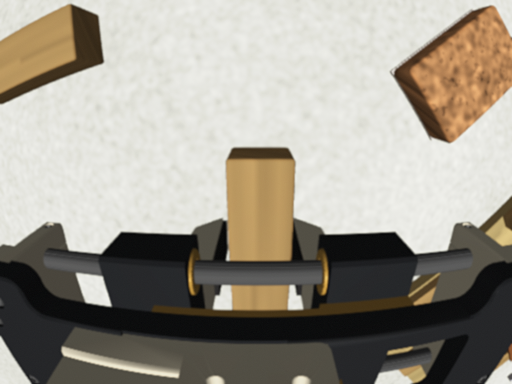

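Call:
{"method": "apply_moves", "body": {"plan": [{"tx":0,"ty":0,"yaw":0,"tz":-0.05,"grip":-0.9},{"tx":-0.01,"ty":0.02,"yaw":0.15,"tz":-0.1,"grip":-0.9},{"tx":-0.03,"ty":0.06,"yaw":0.33,"tz":-0.1,"grip":-0.9},{"tx":-0.06,"ty":0.105,"yaw":0.51,"tz":-0.1,"grip":-0.9},{"tx":-0.087,"ty":0.155,"yaw":0.69,"tz":-0.1,"grip":-0.9},{"tx":-0.087,"ty":0.155,"yaw":0.87,"tz":-0.1,"grip":-0.9},{"tx":-0.087,"ty":0.155,"yaw":0.891,"tz":-0.085,"grip":-0.9},{"tx":-0.087,"ty":0.155,"yaw":0.891,"tz":-0.085,"grip":-0.9}]}}

```text
time: 17.27
tool_pos: [0.5277, 0.0511, 0.098]
tool_rot: [3.142, 0.004, -0.043]
contact_force: [0.6, -1.1, -0.7]
opening: 0.0337
```

```bash
cat >> h.py <<'E'
CY=-.047; CO=np.array([.5265,-.0196])
def cr(x,y,yaw=CY): return CO+[x*np.cos(yaw)-y*np.sin(yaw), x*np.sin(yaw)+y*np.cos(yaw)]
def tocr(P):
    d=np.asarray(P)[...,:2]-CO; c,s=np.cos(CY),np.sin(CY)
    return np.stack([d[...,0]*c+d[...,1]*s,-d[...,0]*s+d[...,1]*c],-1)
E
python3 - <<'E'
from h import *
robot.read_camera('top');snap('wrist','w16'); p,d=snap('scene','s16')
st(); C=cloud('scene',d)
m=(C[:,:,2]>.08)
for o in robot.outline_of('blank0','scene')[:3]:
    q=C[o['region']&(d>0)]; print(o['confidence'],o['pixel'],q.mean(0).round(3),q.max(0).round(3))
go(*cr(0,.07),.03,CY)
E
```

```text
{'time': 17.425, 'tool_pos': [0.529, 0.0512, 0.0996], 'tool_rot': [3.1415, 0.0005, -0.0442], 'contact_force': [-0.6526, -0.9432, -1.2416], 'opening': 0.0339, 'qpos': [-0.0478, 0.4902, 1.6776, -0.0001, 0.9743, 1.5672]}
0.58 [309.8, 354.6] [0.44  0.401 0.032] [0.486 0.44  0.044]
0.43 [216.6, 248.3] [0.564 0.053 0.112] [0.577 0.096 0.173]
tx 0.0006 ty 0.0008 tz 0.0698 yaw 0.002 | dist 0.070 rows 2
```

View pics/w16.png

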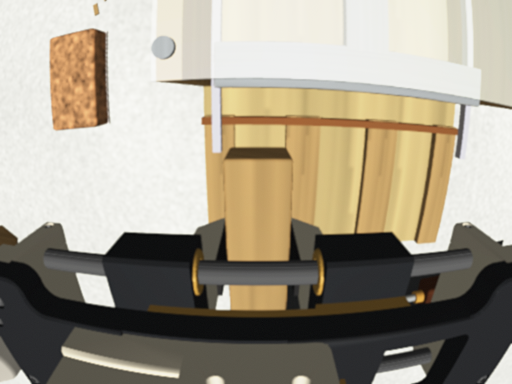

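View pics/s16.png

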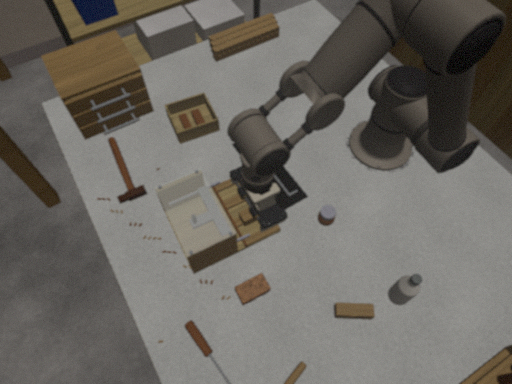

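```bash
python3 - <<'E'
from h import *
D=np.load('top.npz');C=D['C']; q=tocr(C); z=C[:,:,2]
m=(z>.05)&(z<.12)&(np.abs(q[...,1])<.125)&(q[...,0]>-.07)&(q[...,0]<.088)
for a,b,c in zip(q[m][:,0],q[m][:,1],z[m]): print('%.0f %.0f %.0f'%(a*1e3,b*1e3,c*1e3),end='; ')
# cradle outline check
m=(z>.125)&(z<.14)&(np.abs(q[...,1])<.15)&(q[...,0]>.05)&(q[...,0]<.25)
print(q[m].min(0),q[m].max(0))
for i in range(0):pass
E
python3 -c "
import cv2;p=cv2.imread('pics/top13.png')
p=cv2.imread('pics/top0.png')[90:230,190:310];cv2.imwrite('pics/crop.png',cv2.resize(p,None,fx=5,fy=4,interpolation=3))"
```

```text
88 105 119; 87 117 110; 86 114 115; 86 111 112; 86 108 113; 87 106 109; 86 116 97; 87 113 97; 87 110 98; 86 107 99; 87 117 82; 86 114 85; 86 111 84; 87 109 83; 86 106 85; 86 -106 114; 85 -108 118; 85 -113 120; 86 -116 117; 87 116 67; 86 113 70; 87 110 66; 87 107 68; 88 99 65; 88 96 65; 88 93 65; 88 82 67; 88 67 69; 86 -105 99; 86 -107 102; 86 -110 103; 86 -113 100; 85 -115 105; 87 115 53; 87 112 51; 86 108 57; 86 106 56; 85 99 65; 85 96 64; 85 93 65; 84 90 67; 85 87 66; 85 84 66; 85 82 65; 85 79 65; 85 76 66; 85 73 64; 85 70 65; 86 67 64; 86 64 65; 86 61 66; 86 59 64; 86 56 66; 85 53 68; 86 50 64; 86 47 65; 87 44 63; 86 41 65; 86 38 66; 86 36 65; 86 33 65; 87 30 65; 87 27 64; 86 24 67; 87 21 64; 87 18 66; 88 16 60; 87 13 66; 87 10 65; 87 7 64; 87 4 68; 87 1 66; 88 -2 63; 87 -5 65; 87 -7 67; 87 -10 67; 88 -13 64; 87 -19 68; 88 -22 66; 88 -25 65; 88 -28 67; 88 -30 65; 88 -42 69; 85 -106 89; 86 -109 84; 85 -111 89; 86 -114 86; 84 103 52; 84 97 51; 84 94 53; 84 91 55; 84 88 53; 84 85 53; 84 82 55; 84 79 55; 84 76 58; 84 74 55; 85 71 52; 84 68 57; 84 65 60; 84 62 58; 84 59 57; 84 56 60; 8
[... 708 characters left out ...]
4 -11 52; 84 -13 53; 83 -16 56; 83 -19 58; 84 -22 53; 84 -25 55; 83 -28 59; 84 -31 55; 84 -34 58; 84 -37 58; 83 -39 61; 84 -42 57; 83 -45 62; 84 -48 59; 84 -51 61; 83 -54 63; 84 -57 61; 84 -60 61; 84 -62 62; 84 -65 62; 83 -68 64; 83 -71 65; 84 -74 63; 84 -77 62; 84 -80 62; 84 -82 63; 84 -85 62; 84 -88 62; 84 -91 63; 84 -94 66; 85 -97 61; 85 -100 62; 86 -106 56; 85 -109 60; 86 -112 56; 86 -115 59; 79 103 50; 83 -81 51; 83 -83 51; 84 -89 50; 83 -92 54; 84 -95 50; 84 -98 52; 84 -101 51; 76 100 50; 70 102 51; 70 100 51; 66 102 52; 67 99 52; 61 102 51; 58 99 51; 55 99 50; 49 102 51; 46 98 54; 51 -98 52; 51 -101 50; 43 102 51; 40 99 51; 43 -102 51; [ 0.08513932 -0.11703983] [0.22906533 0.11694182]
```

View pics/crop.png

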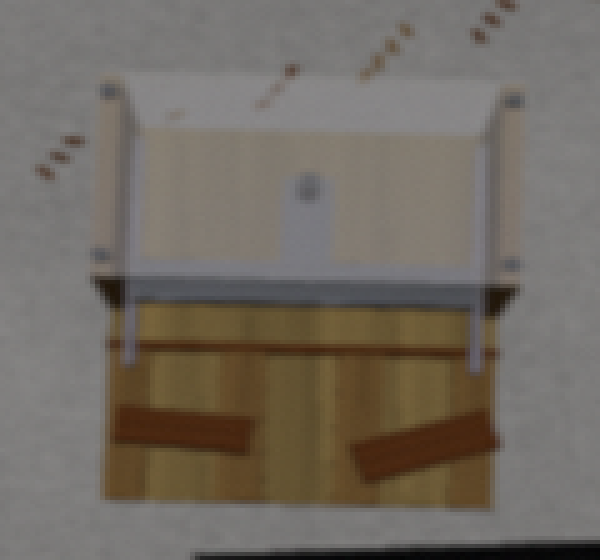

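Cradle frame confirmed: the roof edges fit at ±117 and 85–229, and the thin rails at y=±100 begin at x≈40, clear of the fingers. Lowering the blank into the +70 slot.

Call:
{"method": "apply_moves", "body": {"plan": [{"tx":0.001,"ty":0.001,"yaw":0.002,"tz":0.03,"grip":-0.9},{"tx":0.001,"ty":0.001,"yaw":0.002,"tz":0.055,"grip":-0.9},{"tx":0.001,"ty":0.001,"yaw":0.002,"tz":0.067,"grip":-0.9},{"tx":0.001,"ty":0.001,"yaw":0.002,"tz":0.073,"grip":-0.9},{"tx":0.001,"ty":0.001,"yaw":0.002,"tz":0.073,"grip":-0.9}]}}

```text
time: 18.1
tool_pos: [0.5304, 0.0495, 0.027]
tool_rot: [3.142, -0.0, -0.049]
contact_force: [0.3, 0.4, -0.2]
opening: 0.0342
```

```bash
python3 - <<'E'
from h import *
st();snap('wrist','w17');st()
E
```

```text
{'time': 18.1, 'tool_pos': [0.5304, 0.0495, 0.027], 'tool_rot': [3.1415, -0.0004, -0.0489], 'contact_force': [0.2729, 0.3831, -0.2273], 'opening': 0.0342, 'qpos': [-0.0508, 0.5982, 1.7363, -0.0001, 0.8067, 1.5689]}
{'time': 18.15, 'tool_pos': [0.5307, 0.0494, 0.0274], 'tool_rot': [3.1415, -0.0011, -0.0489], 'contact_force': [0.9647, 0.6775, -1.162], 'opening': 0.0338, 'qpos': [-0.0509, 0.5977, 1.736, -0.0001, 0.8068, 1.5689]}
```

View pics/w17.png

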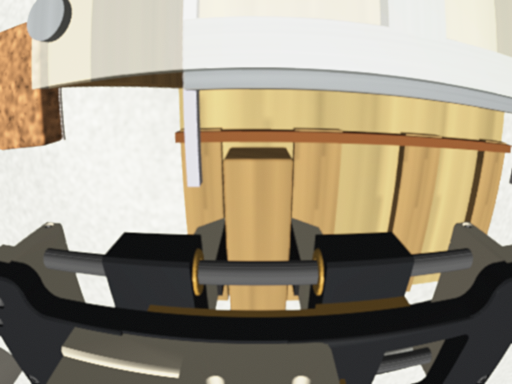

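No contact force on the way in and it sits between the dividers. I'm releasing and rising.

Call:
{"method": "apply_moves", "body": {"plan": [{"tx":0,"ty":0,"yaw":0,"tz":0.001,"grip":-0.9},{"tx":0,"ty":0,"yaw":0,"tz":0.001,"grip":0.0},{"tx":0,"ty":0,"yaw":0,"tz":0.001,"grip":0.0},{"tx":0,"ty":0,"yaw":0,"tz":0.001,"grip":0.0},{"tx":0,"ty":0,"yaw":0,"tz":-0.05,"grip":0.0},{"tx":0,"ty":0,"yaw":0,"tz":-0.1,"grip":0.0},{"tx":-0.02,"ty":0,"yaw":0,"tz":-0.12,"grip":0.0},{"tx":-0.02,"ty":0,"yaw":0,"tz":-0.12,"grip":0.0}]}}

```text
time: 19.15
tool_pos: [0.5103, 0.0505, 0.1483]
tool_rot: [3.142, -0.003, -0.049]
contact_force: [0.2, 0.5, 0.2]
opening: 0.0462
```

```bash
python3 - <<'E'
from h import *
robot.read_camera('top');snap('wrist','w18');p,d=snap('scene','s18');C=cloud('scene',d)
for o in robot.outline_of('blank0','scene')[:4]:
    m=o['region']; z=np.percentile(C[m][:,2],60); m=m&(abs(C[:,:,2]-z)<.006); r=cv2.minAreaRect((C[m][:,:2]*1000).astype(np.float32)); print(o['confidence'],o['pixel'],z,r,tocr(np.array(r[0])/1e3))
st(); go(.438,.402,.14,-.57)
E
```

```text
0.79 [223.5, 253.1] 0.04589020867356647 ((534.6847534179688, 49.716651916503906), (88.40171813964844, 46.06864547729492), 5.06948184967041) [0.00491903 0.06962465]
0.74 [312.0, 352.7] 0.03585540729064437 ((435.7167663574219, 401.06097412109375), (35.02976608276367, 100.3532943725586), 57.40396499633789) [-0.11044677  0.4159312 ]
{'time': 19.35, 'tool_pos': [0.5101, 0.0503, 0.1456], 'tool_rot': [3.1415, 0.0018, -0.0493], 'contact_force': [0.3419, 0.1809, -0.1556], 'opening': 0.0459, 'qpos': [-0.0512, 0.4023, 1.6757, -0.0001, 1.0653, 1.569]}
tx -0.0894 ty -0.3477 tz 0.0056 yaw 0.521 | dist 0.359 rows 6
```

View pics/w18.png

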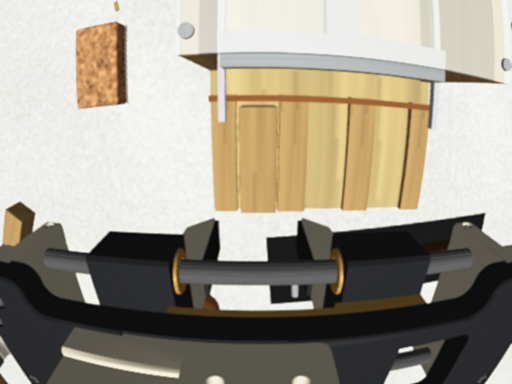

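The first blank lies flat in its slot (238–280, 105–210). Now the second blank.

Call:
{"method": "apply_moves", "body": {"plan": [{"tx":-0.015,"ty":-0.058,"yaw":0.08,"tz":0,"grip":0.5},{"tx":-0.03,"ty":-0.116,"yaw":0.17,"tz":0,"grip":1},{"tx":-0.045,"ty":-0.174,"yaw":0.26,"tz":0,"grip":1},{"tx":-0.06,"ty":-0.232,"yaw":0.35,"tz":0,"grip":1},{"tx":-0.075,"ty":-0.29,"yaw":0.44,"tz":0,"grip":1},{"tx":-0.0894,"ty":-0.3477,"yaw":0.521,"tz":0,"grip":1},{"tx":-0.0894,"ty":-0.3477,"yaw":0.521,"tz":0.04,"grip":1},{"tx":-0.0894,"ty":-0.3477,"yaw":0.521,"tz":0.08,"grip":1}]}}

```text
time: 20.35
tool_pos: [0.4374, 0.403, 0.0643]
tool_rot: [3.141, 0.0, -0.568]
contact_force: [-0.2, 0.6, -0.8]
opening: 0.0917
```

```bash
python3 - <<'E'
from h import *
robot.read_camera('top');snap('wrist','w19');robot.read_camera('top')
st(); go(.438,.402,.0145,-.57)
E
```

```text
{'time': 20.5, 'tool_pos': [0.4366, 0.4011, 0.0639], 'tool_rot': [3.1355, 0.0024, -0.5701], 'contact_force': [0.6205, 0.4275, 0.8761], 'opening': 0.0918, 'qpos': [0.6139, 0.6336, 1.5239, -0.0001, 0.9906, 2.7549]}
tx 0.0007 ty -0.0015 tz 0.0494 yaw -0.000 | dist 0.049 rows 1
```

View pics/w19.png

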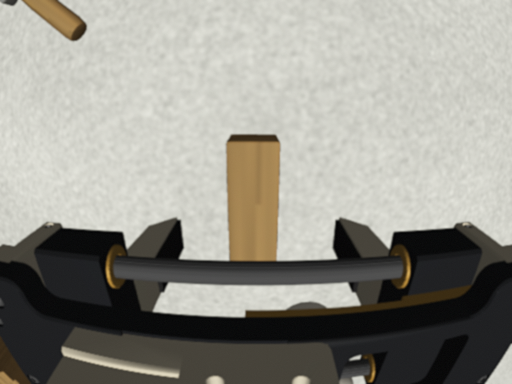

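The second blank is centred and square between the fingers (column 253).

Call:
{"method": "apply_moves", "body": {"plan": [{"tx":0.001,"ty":-0.001,"yaw":0,"tz":0.03,"grip":1},{"tx":0.001,"ty":-0.001,"yaw":0,"tz":0.049,"grip":0.3},{"tx":0.001,"ty":-0.001,"yaw":0,"tz":0.049,"grip":-0.3},{"tx":0.001,"ty":-0.001,"yaw":0,"tz":0.049,"grip":-0.9},{"tx":0.001,"ty":-0.001,"yaw":0,"tz":0.049,"grip":-0.9},{"tx":0.001,"ty":-0.001,"yaw":0,"tz":0.049,"grip":-0.9},{"tx":0.001,"ty":-0.001,"yaw":0,"tz":0.049,"grip":-0.9},{"tx":0.001,"ty":-0.001,"yaw":0,"tz":0.049,"grip":-0.9}]}}

```text
time: 21.5
tool_pos: [0.4394, 0.4024, 0.018]
tool_rot: [-3.141, -0.0, -0.57]
contact_force: [-0.8, -0.6, 3.1]
opening: 0.0338
```

```bash
python3 - <<'E'
from h import *
st(); go(*cr(0,0),.1,CY);go(*cr(0,-.07),.1,CY)
E
```

```text
{'time': 21.5, 'tool_pos': [0.4394, 0.4024, 0.018], 'tool_rot': [-3.1415, -0.0002, -0.5702], 'contact_force': [-0.816, -0.6499, 3.1306], 'opening': 0.0338, 'qpos': [0.6129, 0.6971, 1.5538, -0.0002, 0.8904, 2.754]}
tx 0.3011 ty 0.3083 tz -0.0820 yaw -0.523 | dist 0.439 rows 8
tx 0.3360 ty 0.3689 tz -0.0820 yaw -0.523 | dist 0.506 rows 9
```

Call:
{"method": "apply_moves", "body": {"plan": [{"tx":0,"ty":0,"yaw":0,"tz":-0.05,"grip":-0.9},{"tx":0.02,"ty":0.02,"yaw":0,"tz":-0.1,"grip":-0.9},{"tx":0.06,"ty":0.065,"yaw":-0.08,"tz":-0.12,"grip":-0.9},{"tx":0.1,"ty":0.108,"yaw":-0.16,"tz":-0.12,"grip":-0.9},{"tx":0.14,"ty":0.152,"yaw":-0.24,"tz":-0.12,"grip":-0.9},{"tx":0.18,"ty":0.196,"yaw":-0.32,"tz":-0.12,"grip":-0.9},{"tx":0.22,"ty":0.24,"yaw":-0.4,"tz":-0.12,"grip":-0.9},{"tx":0.26,"ty":0.284,"yaw":-0.523,"tz":-0.12,"grip":-0.9}]}}

```text
time: 22.5
tool_pos: [0.505, 0.0211, 0.1378]
tool_rot: [-3.142, -0.0, -0.044]
contact_force: [1.0, 1.0, -0.3]
opening: 0.0332
```

```bash
python3 - <<'E'
from h import *
for i in range(3): robot.read_camera('top')
st(); go(*cr(0,-.07),.1,CY)
E
```

```text
{'time': 22.65, 'tool_pos': [0.5052, 0.0204, 0.1376], 'tool_rot': [3.1414, 0.0001, -0.0525], 'contact_force': [-0.212, 0.6179, -0.3664], 'opening': 0.0337, 'qpos': [-0.1112, 0.3997, 1.706, -0.0002, 1.036, 1.5121]}
tx 0.0237 ty 0.1088 tz 0.0376 yaw -0.005 | dist 0.118 rows 2
```

Call:
{"method": "apply_moves", "body": {"plan": [{"tx":0.01,"ty":0.05,"yaw":0,"tz":0,"grip":-0.9},{"tx":0.0237,"ty":0.1,"yaw":-0.005,"tz":0.0,"grip":-0.9},{"tx":0.0237,"ty":0.1088,"yaw":-0.005,"tz":0.03,"grip":-0.9},{"tx":0.0237,"ty":0.1088,"yaw":-0.005,"tz":0.06,"grip":-0.9},{"tx":0.0237,"ty":0.1088,"yaw":-0.005,"tz":0.06,"grip":-0.9}]}}

```text
time: 23.28
tool_pos: [0.5218, -0.0851, 0.0758]
tool_rot: [-3.14, 0.005, -0.042]
contact_force: [-0.8, 0.0, -0.2]
opening: 0.0338
```

```bash
python3 - <<'E'
from h import *
for i in range(2): robot.read_camera('top')
snap('wrist','w20')
st(); go(*cr(0,-.07),.0275,CY)
E
```

```text
{'time': 23.425, 'tool_pos': [0.5243, -0.0861, 0.0789], 'tool_rot': [3.1412, -0.0017, -0.0414], 'contact_force': [-0.1742, -0.3428, -0.7333], 'opening': 0.0336, 'qpos': [-0.3071, 0.5174, 1.7002, 0.0001, 0.9223, 1.305]}
tx -0.0010 ty 0.0035 tz 0.0514 yaw 0.006 | dist 0.052 rows 1
```

View pics/w20.png

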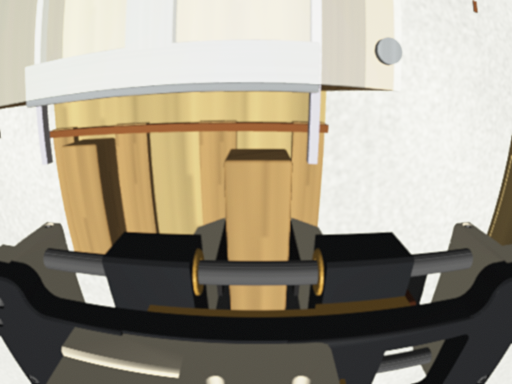

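Call:
{"method": "apply_moves", "body": {"plan": [{"tx":-0.001,"ty":0.003,"yaw":0.005,"tz":0.015,"grip":-0.9},{"tx":-0.001,"ty":0.003,"yaw":0.005,"tz":0.035,"grip":-0.9},{"tx":-0.001,"ty":0.003,"yaw":0.005,"tz":0.047,"grip":-0.9},{"tx":-0.001,"ty":0.003,"yaw":0.005,"tz":0.05,"grip":-0.9},{"tx":-0.001,"ty":0.003,"yaw":0.005,"tz":0.05,"grip":-0.9}]}}

```text
time: 24.05
tool_pos: [0.5226, -0.0899, 0.0281]
tool_rot: [3.141, -0.001, -0.047]
contact_force: [-0.3, -0.0, -0.6]
opening: 0.0337
```

```bash
python3 - <<'E'
from h import *
snap('wrist','w21');st()
E
```

```text
{'time': 24.1, 'tool_pos': [0.5227, -0.0899, 0.0281], 'tool_rot': [3.1413, -0.0008, -0.0474], 'contact_force': [-0.4043, 0.7187, 0.1554], 'opening': 0.0336, 'qpos': [-0.3149, 0.5932, 1.7428, -0.0001, 0.8048, 1.3033]}
```

View pics/w21.png

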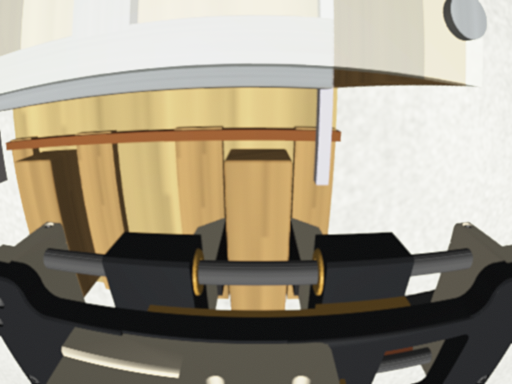

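In the slot, with no contact force. I'm releasing, rising and backing off.

Call:
{"method": "apply_moves", "body": {"plan": [{"tx":0,"ty":0,"yaw":0,"tz":0.001,"grip":0.0},{"tx":0,"ty":0,"yaw":0,"tz":0.001,"grip":0.0},{"tx":0,"ty":0,"yaw":0,"tz":0.001,"grip":0.0},{"tx":0,"ty":0,"yaw":0,"tz":-0.05,"grip":0.0},{"tx":0,"ty":0,"yaw":0,"tz":-0.1,"grip":0.0},{"tx":-0.06,"ty":0.06,"yaw":0,"tz":-0.12,"grip":0.0},{"tx":-0.1,"ty":0.1,"yaw":0,"tz":-0.15,"grip":1},{"tx":-0.12,"ty":0.12,"yaw":0,"tz":-0.15,"grip":1}]}}

```text
time: 25.1
tool_pos: [0.3959, -0.2053, 0.1792]
tool_rot: [3.14, -0.002, -0.047]
contact_force: [0.7, -0.4, -0.6]
opening: 0.0613
```

```bash
python3 - <<'E'
from h import *
robot.read_camera('wrist');snap('wrist','w22')
for cam in('top','scene'):
    p,d=snap(cam,cam+'22');C=cloud(cam,d)
    for l in('blank0','offcut0','rod'):
      for o in robot.outline_of(l,cam)[:3]:
        if o['confidence']<.3: continue
        m=o['region']&(d>0); z=np.percentile(C[m][:,2],60); m=m&(abs(C[:,:,2]-z)<.006); r=cv2.minAreaRect((C[m][:,:2]*1000).astype(np.float32)); print(cam,l,o['confidence'],o['pixel'],z.round(3),r,tocr(np.array(r[0])/1e3).round(3))
    for l in('blank0','rod_hook','rod','bolt_stud'):
      for o in robot.tip_of(l,cam)[:3]: print(cam,l,o['confidence'],o['pixel'],atz(cam,o['pixel'],{'rod_hook':.016,'rod':.016,'blank0':.027,'bolt_stud':.085}[l]).round(4))
st()
E
```

```text
top blank0 0.79 [196.5, 272.8] 0.043 ((521.0463256835938, -89.04379272460938), (32.51979064941406, 97.21881866455078), 88.43246459960938) [-0.002 -0.07 ]
top blank0 0.73 [193.8, 226.9] 0.043 ((531.1678466796875, 50.518943786621094), (32.433563232421875, 100.20079040527344), 88.83869171142578) [0.001 0.07 ]
top blank0 0.44 [164.3, 249.9] 0.065 ((617.1904296875, -24.01653289794922), (199.0980224609375, 16.04547882080078), 87.3322525024414) [ 0.091 -0.   ]
top offcut0 0.86 [188.3, 378.3] 0.026 ((538.6001586914062, -413.65875244140625), (82.29531860351562, 27.205617904663086), 84.6510009765625) [ 0.031 -0.393]
top offcut0 0.77 [213.1, 380.7] 0.027 ((467.2418212890625, -398.18359375), (74.68791198730469, 29.393770217895508), 75.974365234375) [-0.041 -0.381]
top offcut0 0.3 [194.6, 393.9] 0.021 ((510.1300048828125, -415.11083984375), (136.67483520507812, 147.4921112060547), 83.37328338623047) [ 0.002 -0.396]
top rod 0.72 [240.8, 290.0] 0.023 ((393.7920837402344, -61.623329162597656), (146.0982666015625, 20.295564651489258), 88.8555679321289) [-0.131 -0.048]
top blank0 0.87 [196.9, 226.7] [
[... 974 characters left out ...]
700927734375), 84.14287567138672) [ 0.002 -0.399]
scene rod 0.7 [152.3, 256.0] 0.031 ((389.31097412109375, -139.95692443847656), (35.1986083984375, 203.7430877685547), 0.9209800362586975) [-0.131 -0.127]
scene blank0 0.94 [189.0, 236.5] [ 0.5192 -0.0856  0.027 ]
scene blank0 0.75 [221.2, 255.6] [0.5258 0.0421 0.027 ]
scene blank0 0.4 [152.5, 252.3] [ 0.4034 -0.1825  0.027 ]
scene rod_hook 0.9 [194.2, 285.9] [0.3916 0.0052 0.016 ]
scene rod 0.77 [151.6, 256.3] [ 0.3857 -0.1858  0.016 ]
{'time': 26.0, 'tool_pos': [0.3969, -0.204, 0.1778], 'tool_rot': [3.1415, 0.0, -0.0471], 'contact_force': [0.0439, 0.6399, 0.1878], 'opening': 0.0919, 'qpos': [-0.6467, 0.2497, 1.8043, -0.0001, 1.0875, 0.9712]}
```

View pics/w22.png

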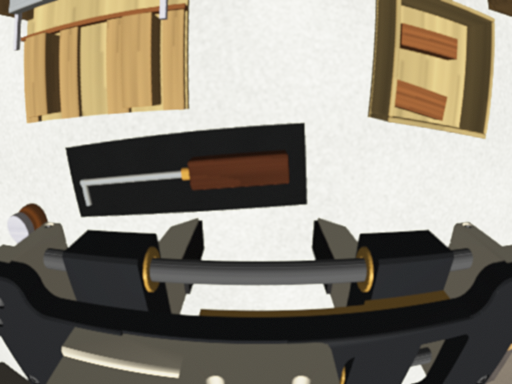

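View pics/top22.png

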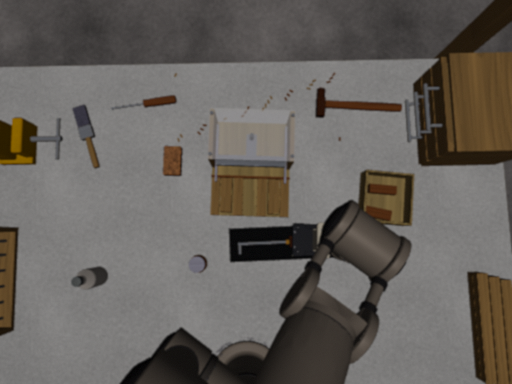

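Both blanks are flat and centred within about 2–4 mm in x. Offcut A was knocked to (213,381) in the top view but still lies flat inside the bin. Now I'll measure the rod handle.

```bash
python3 - <<'E'
from h import *
D=np.load('top.npz');C=D['C']
def f(C,n,off=0):
    z=C[:,:,2]-off; m=(z>.022)&(z<.036)&(C[:,:,0]>.33)&(C[:,:,0]<.45)&(C[:,:,1]>-.28)&(C[:,:,1]<-.10)
    q=C[m]; print(n,m.sum(),cv2.minAreaRect((q[:,:2]*1000).astype(np.float32)),q.mean(0),q[:,:2].min(0),q[:,:2].max(0))
    m=(z>.007)&(z<.022)&(C[:,:,0]>.33)&(C[:,:,0]<.45)&(C[:,:,1]>-.12)&(C[:,:,1]<.05)
    q=C[m]; print('   rod', m.sum(), np.polyfit(q[:,1],q[:,0],1) if len(q) else 0, q[:,1].max())
f(C,'top0')
for n in range(1):
    p,d=robot.read_camera('scene'); f(cloud('scene',d),'scene',.003)
    c=cal('wrist'); p,d=robot.read_camera('wrist'); W=cloud('wrist',d,c); f(W,'wrist')
    print(np.nanmedian(W[100:120,220:340,2]))
    for l in('rod','rod_hook','mat'):
      for o in robot.tip_of(l,'wrist')[:2]: print(l,o['confidence'],o['pixel'],atz('wrist',o['pixel'],.016,c).round(4))
E
```

```text
top0 442 ((391.4720153808594, -182.1645965576172), (33.89767837524414, 118.49212646484375), 1.2606152296066284) [ 0.39170212 -0.18563173  0.02766215] [ 0.37494174 -0.24110453] [ 0.40931799 -0.12304074]
   rod 154 [-0.1173638   0.38077943] 0.035647735469212606
scene 289 ((389.48974609375, -183.23922729492188), (35.71910858154297, 124.05493927001953), 2.30558443069458) [ 0.39030372 -0.18403026  0.03132667] [ 0.36976234 -0.24541667] [ 0.40740237 -0.12108049]
   rod 129 [-0.08502858  0.37973588] 0.035950678387724554
wrist 3050 ((391.8427734375, -181.23072814941406), (34.094383239746094, 119.38619232177734), 1.169339895248413) [ 0.39336005 -0.18569813  0.02821884] [ 0.3741165 -0.2407939] [ 0.41002542 -0.12160528]
   rod 761 [-0.10059096  0.38220714] 0.018499907797282684
-0.000385724141719407
rod 0.68 [173.0, 245.2] [ 0.3921 -0.1883  0.016 ]
rod_hook 0.62 [182.3, 85.8] [0.3911 0.016  0.016 ]
mat 0.98 [180.5, 178.4] [ 0.3871 -0.1108  0.016 ]
```

```bash
python3 - <<'E'
from h import *
print('stud top',tocr(atz('top',(136.75,251.4),.104)))
st(); go(.392,-.176,.10,1.592)
E
```

```text
stud top [ 0.1569084  -0.00085372]
{'time': 26.25, 'tool_pos': [0.3968, -0.204, 0.1778], 'tool_rot': [3.1415, -0.0, -0.0473], 'contact_force': [-0.4397, -0.3942, 0.5551], 'opening': 0.0919, 'qpos': [-0.6469, 0.2496, 1.8044, -0.0, 1.0875, 0.9712]}
tx -0.0061 ty -0.0278 tz 0.0778 yaw -1.639 | dist 0.083 rows 9
```

Call:
{"method": "apply_moves", "body": {"plan": [{"tx":-0.003,"ty":-0.015,"yaw":-0.18,"tz":0.0,"grip":1},{"tx":-0.006,"ty":-0.028,"yaw":-0.37,"tz":0.0,"grip":1},{"tx":-0.006,"ty":-0.028,"yaw":-0.55,"tz":0.0,"grip":1},{"tx":-0.006,"ty":-0.028,"yaw":-0.74,"tz":0.02,"grip":1},{"tx":-0.006,"ty":-0.028,"yaw":-0.92,"tz":0.04,"grip":1},{"tx":-0.006,"ty":-0.028,"yaw":-1.11,"tz":0.06,"grip":1},{"tx":-0.006,"ty":-0.028,"yaw":-1.29,"tz":0.0778,"grip":1},{"tx":-0.006,"ty":-0.028,"yaw":-1.48,"tz":0.0778,"grip":1}]}}

```text
time: 27.25
tool_pos: [0.3914, -0.1753, 0.0988]
tool_rot: [-3.139, -0.001, 1.436]
contact_force: [0.0, 0.0, -0.6]
opening: 0.0915
```

```bash
python3 - <<'E'
from h import *
robot.read_camera('top'); p,d=snap('top','t23'); robot.read_camera('top')
big=cv2.resize(p[90:230,190:310,::-1],None,fx=5,fy=4,interpolation=2); cv2.imwrite('pics/crop23.png',big)
for o in robot.tip_of('bolt_stud','top'): print(o, tocr(atz('top',o['pixel'],.085)))
for o in robot.outline_of('bolt_stud','top')[:2]: print(o['confidence'],o['pixel'])
snap('wrist','w23'); st(); go(.392,-.176,.04,1.592)
E
```

```text
{'pixel': [197.0, 273.8], 'confidence': 0.66} [-0.00850066 -0.06778026]
{'pixel': [240.9, 306.3], 'confidence': 0.59} [-0.12802387 -0.15980926]
{'pixel': [135.4, 251.1], 'confidence': 0.22} [1.65943701e-01 1.11201637e-04]
0.8 [163.3, 250.8]
{'time': 27.55, 'tool_pos': [0.3923, -0.1759, 0.1002], 'tool_rot': [3.141, 0.0004, 1.4273], 'contact_force': [-0.0232, -0.3124, 0.6217], 'opening': 0.0922, 'qpos': [-0.6, 0.3333, 1.9484, -0.0001, 0.8591, -0.4565]}
tx -0.0001 ty -0.0003 tz 0.0602 yaw -0.165 | dist 0.060 rows 2
```

View pics/w23.png

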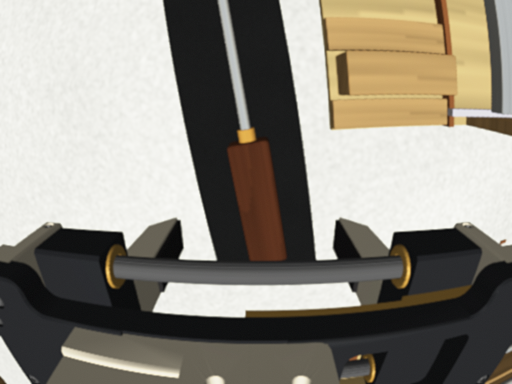

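View pics/crop23.png

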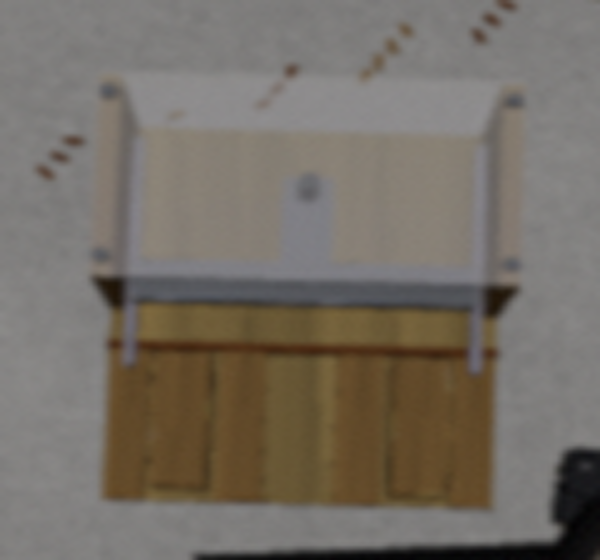

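The handle is centred under the gripper at about (255,200) and needs a further 0.165 rad of turn. Turning, lowering and gripping.

Call:
{"method": "apply_moves", "body": {"plan": [{"tx":0,"ty":0,"yaw":-0.165,"tz":0.02,"grip":1},{"tx":0,"ty":0,"yaw":-0.165,"tz":0.06,"grip":1},{"tx":0,"ty":0,"yaw":-0.165,"tz":0.088,"grip":0.6},{"tx":0,"ty":0,"yaw":-0.165,"tz":0.092,"grip":0.2},{"tx":0,"ty":0,"yaw":-0.165,"tz":0.092,"grip":-0.3},{"tx":0,"ty":0,"yaw":-0.165,"tz":0.092,"grip":-0.9},{"tx":0,"ty":0,"yaw":-0.165,"tz":0.092,"grip":-0.9},{"tx":0,"ty":0,"yaw":-0.165,"tz":0.092,"grip":-0.9}], "force": 45}}

```text
time: 28.55
tool_pos: [0.3924, -0.176, 0.0085]
tool_rot: [3.141, 0.001, 1.595]
contact_force: [-0.9, 0.5, 0.8]
opening: 0.0366
```

```bash
python3 - <<'E'
from h import *
robot.read_camera('top');robot.read_camera('top');snap('wrist','w24'); st(); go(.403,-.069,.2,CY)
E
```

```text
{'time': 28.7, 'tool_pos': [0.3923, -0.1759, 0.0084], 'tool_rot': [3.1411, 0.0004, 1.5952], 'contact_force': [-0.8809, 1.3072, 6.1778], 'opening': 0.0335, 'qpos': [-0.6, 0.507, 2.0312, -0.0001, 0.6027, -0.6243]}
tx 0.1066 ty 0.0133 tz -0.1916 yaw 1.642 | dist 0.220 rows 9
```

View pics/w24.png

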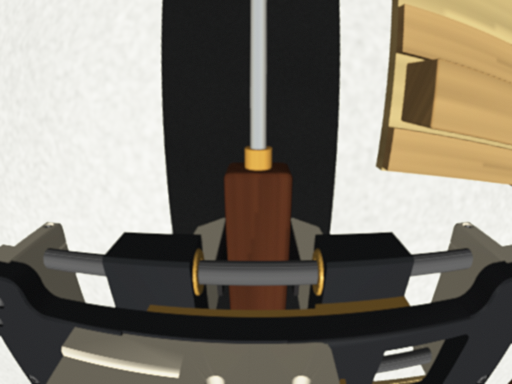

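The handle is gripped squarely (34 mm). I'm lifting straight up and then turning it.

Call:
{"method": "apply_moves", "body": {"plan": [{"tx":0,"ty":0,"yaw":0,"tz":-0.04,"grip":-0.9},{"tx":0,"ty":0,"yaw":0,"tz":-0.09,"grip":-0.9},{"tx":0,"ty":0,"yaw":0,"tz":-0.14,"grip":-0.9},{"tx":0,"ty":0,"yaw":0.0,"tz":-0.19,"grip":-0.9},{"tx":0.02,"ty":0,"yaw":0.15,"tz":-0.2,"grip":-0.9},{"tx":0.05,"ty":0.005,"yaw":0.3,"tz":-0.2,"grip":-0.9},{"tx":0.08,"ty":0.01,"yaw":0.45,"tz":-0.2,"grip":-0.9},{"tx":0.1066,"ty":0.013,"yaw":0.6,"tz":-0.2,"grip":-0.9}]}}

```text
time: 29.7
tool_pos: [0.4023, -0.0677, 0.2077]
tool_rot: [-3.141, 0.0, 0.99]
contact_force: [-0.5, -0.3, -1.4]
opening: 0.0334
```

```bash
python3 - <<'E'
from h import *
robot.read_camera('top');robot.read_camera('top');snap('wrist','w25'); st(); go(.403,-.069,.2,CY)
E
```

```text
{'time': 29.85, 'tool_pos': [0.4023, -0.0681, 0.2078], 'tool_rot': [-3.1411, 0.0003, 0.9991], 'contact_force': [0.1132, 0.0957, -1.228], 'opening': 0.0336, 'qpos': [-0.3558, 0.1461, 1.8466, -0.0003, 1.1495, 0.216]}
tx -0.0004 ty 0.0011 tz 0.0078 yaw 1.046 | dist 0.008 rows 6
```

View pics/w25.png

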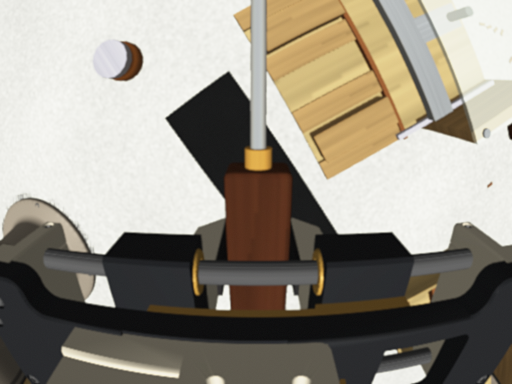

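Call:
{"method": "apply_moves", "body": {"plan": [{"tx":0,"ty":0,"yaw":0.17,"tz":0,"grip":-0.9},{"tx":0,"ty":0,"yaw":0.34,"tz":0,"grip":-0.9},{"tx":0,"ty":0,"yaw":0.51,"tz":0,"grip":-0.9},{"tx":0,"ty":0,"yaw":0.68,"tz":0,"grip":-0.9},{"tx":0,"ty":0,"yaw":0.85,"tz":0,"grip":-0.9},{"tx":0,"ty":0,"yaw":1.0,"tz":0,"grip":-0.9},{"tx":0,"ty":0,"yaw":1.046,"tz":0,"grip":-0.9},{"tx":0,"ty":0,"yaw":1.046,"tz":0,"grip":-0.9}]}}

```text
time: 30.85
tool_pos: [0.4024, -0.0696, 0.2078]
tool_rot: [3.141, 0.0, -0.049]
contact_force: [-0.5, 0.5, -1.7]
opening: 0.0339
```

```bash
python3 - <<'E'
from h import *
robot.read_camera('top');robot.read_camera('top');p,d=snap('wrist','w26'); p,d=snap('top','t26'); st(); go(.403,-.069,.076,CY)
C=cloud('top',d); print(tocr(robot.observe()['tool_pos']))
for o in robot.tip_of('rod_hook','top')[:2]+robot.tip_of('rod_hook','wrist')[:0]: print(o,tocr(atz('top',o['pixel'],.216)), C[tuple(np.round(o['pixel']).astype(int))])
s=snap('scene','s26')
for o in robot.tip_of('rod_hook','scene')[:2]: print(o,tocr(atz('scene',o['pixel'],.216)))
E
```

```text
{'time': 31.05, 'tool_pos': [0.4025, -0.0692, 0.2079], 'tool_rot': [3.1415, 0.0001, -0.0497], 'contact_force': [-0.3495, 0.5198, -1.7052], 'opening': 0.0337, 'qpos': [-0.3582, 0.1464, 1.8457, -0.0002, 1.1495, 1.2624]}
tx 0.0005 ty -0.0002 tz 0.1319 yaw -0.003 | dist 0.132 rows 3
[-0.12151351 -0.05532218]
{'pixel': [161.2, 274.0], 'confidence': 0.57} [ 0.06643422 -0.05823201] [ 0.59020756 -0.08075328  0.21808036]
{'pixel': [163.1, 207.5], 'confidence': 0.86} [ 0.07359435 -0.07104451]
```

View pics/w26.png

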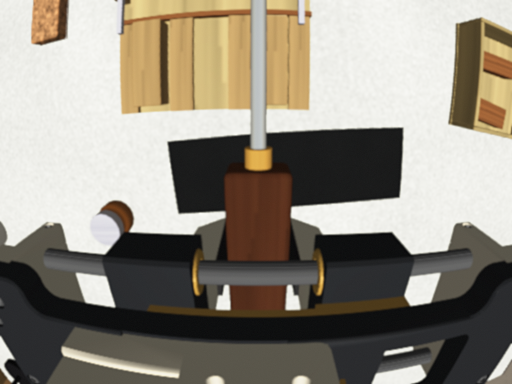

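View pics/s26.png

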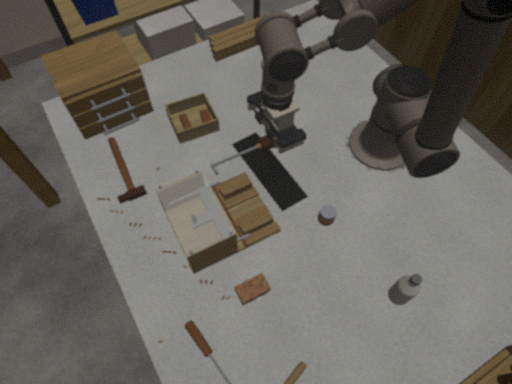

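View pics/t26.png

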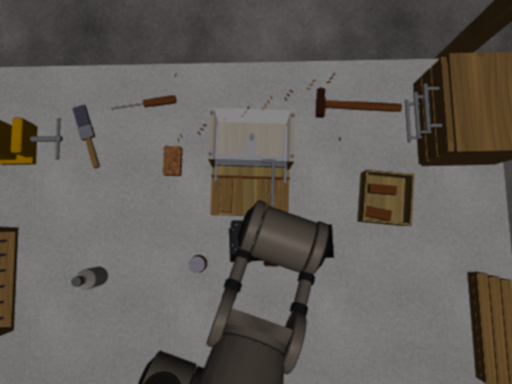

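The hook sits at cradle x≈70, y≈-57 with the finger pointing +y, level with the handle. Going down to stud height.

Call:
{"method": "apply_moves", "body": {"plan": [{"tx":-0.004,"ty":0,"yaw":-0.003,"tz":0.04,"grip":-0.9},{"tx":-0.004,"ty":0,"yaw":-0.003,"tz":0.09,"grip":-0.9},{"tx":-0.004,"ty":0,"yaw":-0.003,"tz":0.125,"grip":-0.9},{"tx":-0.004,"ty":0,"yaw":-0.003,"tz":0.132,"grip":-0.9},{"tx":-0.004,"ty":0,"yaw":-0.003,"tz":0.132,"grip":-0.9}]}}

```text
time: 31.88
tool_pos: [0.399, -0.0688, 0.0765]
tool_rot: [3.141, -0.0, -0.047]
contact_force: [-0.2, -0.4, -1.1]
opening: 0.0339
```

```bash
python3 - <<'E'
from h import *
robot.read_camera('top');p,d=snap('wrist','w27'); p,d=snap('scene','s27'); st()
C=cloud('scene',d); print(tocr(robot.observe()['tool_pos']))
for o in robot.tip_of('rod_hook','scene')[:2]: print(o,tocr(atz('scene',o['pixel'],.085)), C[tuple(np.round(o['pixel']).astype(int))])
cv2.imwrite('pics/s27c.png',cv2.resize(p[130:280,140:300,::-1],None,fx=4,fy=4))
for o in robot.tip_of('bolt_stud','scene')[:2]: print('stud',o,tocr(atz('scene',o['pixel'],.085)))
E
```

```text
{'time': 32.025, 'tool_pos': [0.3996, -0.069, 0.0772], 'tool_rot': [3.1406, -0.0028, -0.0476], 'contact_force': [-0.1067, -0.4237, -1.1417], 'opening': 0.0335, 'qpos': [-0.3605, 0.3365, 2.0373, -0.0001, 0.7649, 1.2579]}
[-0.12443564 -0.0553277 ]
{'pixel': [186.7, 215.9], 'confidence': 0.49} [ 0.06060225 -0.07039106] [ 0.57006007 -0.12866291  0.02128636]
```

View pics/w27.png

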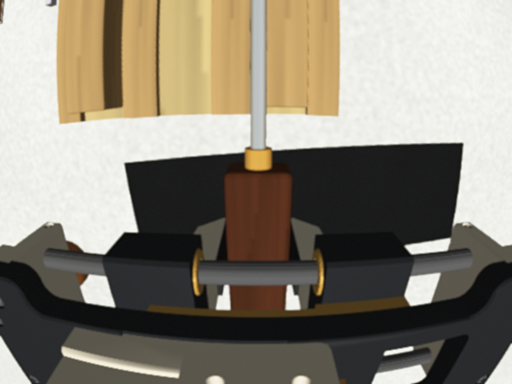

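View pics/s27c.png

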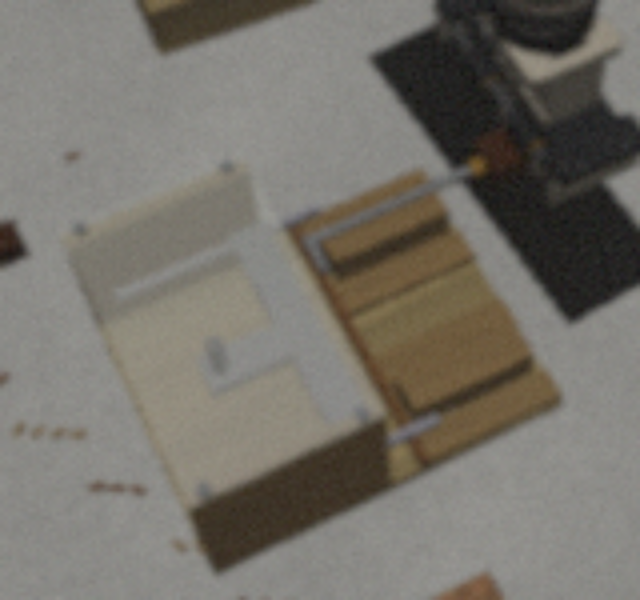

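```bash
python3 - <<'E'
from h import *
for z in (.066,.085,.104): print(z,tocr(atz('scene',(218.75,193.75),z)))
go(*cr(-.002,-.055),.0765,CY)
E
```

```text
0.066 [ 0.16053931 -0.01327667]
0.085 [ 0.16221824 -0.00333019]
0.104 [0.16389716 0.00661629]
tx 0.1227 ty -0.0003 tz 0.0005 yaw -0.001 | dist 0.123 rows 3
```

Call:
{"method": "apply_moves", "body": {"plan": [{"tx":0.015,"ty":0,"yaw":0,"tz":0,"grip":-0.9},{"tx":0.035,"ty":0,"yaw":0,"tz":0,"grip":-0.9},{"tx":0.055,"ty":0,"yaw":0,"tz":0,"grip":-0.9},{"tx":0.075,"ty":0,"yaw":0,"tz":0,"grip":-0.9},{"tx":0.095,"ty":0,"yaw":0,"tz":0,"grip":-0.9},{"tx":0.112,"ty":0,"yaw":0,"tz":0,"grip":-0.9},{"tx":0.122,"ty":0,"yaw":0,"tz":0,"grip":-0.9},{"tx":0.122,"ty":0,"yaw":0,"tz":0,"grip":-0.9}]}}

```text
time: 33.12
tool_pos: [0.5207, -0.0745, 0.0762]
tool_rot: [3.141, -0.001, -0.047]
contact_force: [-0.3, -0.5, -1.4]
opening: 0.0333
```

```bash
python3 - <<'E'
from h import *
robot.read_camera('top');p,d=snap('wrist','w28'); p,d=snap('scene','s28'); st()
print(tocr(robot.observe()['tool_pos']))
cv2.imwrite('pics/s28c.png',cv2.resize(p[130:280,140:300,::-1],None,fx=4,fy=4))
p,d=snap('top','t28');cv2.imwrite('pics/t28c.png',cv2.resize(p[90:230,190:310,::-1],None,fx=5,fy=4,interpolation=2))
E
```

```text
{'time': 33.275, 'tool_pos': [0.5197, -0.0744, 0.0759], 'tool_rot': [-3.1415, 0.0008, -0.0477], 'contact_force': [0.5572, -0.8787, -1.4109], 'opening': 0.0339, 'qpos': [-0.2881, 0.5134, 1.7186, -0.0001, 0.9103, 1.3305]}
[-0.00420849 -0.05501899]
```

View pics/w28.png

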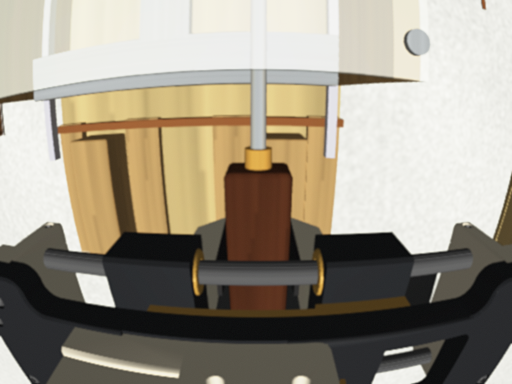

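View pics/s28c.png

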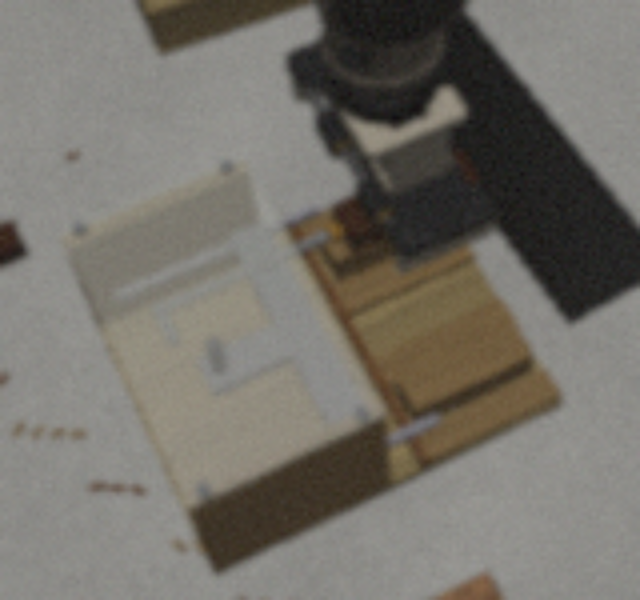

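View pics/t28c.png

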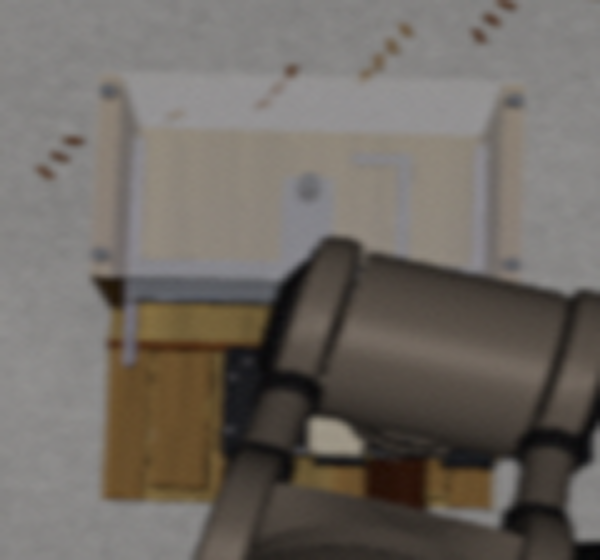

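In the top crop the finger (355–405,158) is about 20 mm beyond the stud (308,187), and the rod is 54 mm to its side. I'll move 40 mm sideways to put the finger behind the stud.

Call:
{"method": "apply_moves", "body": {"plan": [{"tx":0,"ty":-0.01,"yaw":0,"tz":0,"grip":-0.9},{"tx":0,"ty":-0.02,"yaw":0,"tz":0,"grip":-0.9},{"tx":0,"ty":-0.03,"yaw":0,"tz":0,"grip":-0.9},{"tx":0,"ty":-0.039,"yaw":0,"tz":0,"grip":-0.9},{"tx":0,"ty":-0.039,"yaw":0,"tz":0,"grip":-0.9}]}}

```text
time: 33.95
tool_pos: [0.5222, -0.0347, 0.076]
tool_rot: [3.142, 0.0, -0.046]
contact_force: [-0.3, 0.2, -0.5]
opening: 0.0336
```

```bash
python3 - <<'E'
from h import *
robot.read_camera('top');p,d=snap('scene','s29'); st()
print(tocr(robot.observe()['tool_pos']))
a=cv2.resize(p[150:260,160:260,::-1],None,fx=4,fy=4)
p,d=snap('top','t29');b=cv2.resize(p[95:205,200:300,::-1],None,fx=4,fy=4,interpolation=2)
cv2.imwrite('pics/c29.png',np.hstack([a,b]))
E
```

```text
{'time': 34.05, 'tool_pos': [0.5223, -0.0355, 0.076], 'tool_rot': [3.1413, -0.0001, -0.0472], 'contact_force': [-0.1387, -0.9907, -1.07], 'opening': 0.0335, 'qpos': [-0.2141, 0.5108, 1.7235, -0.0003, 0.9072, 1.4041]}
[-0.00341031 -0.01603044]
```

View pics/c29.png

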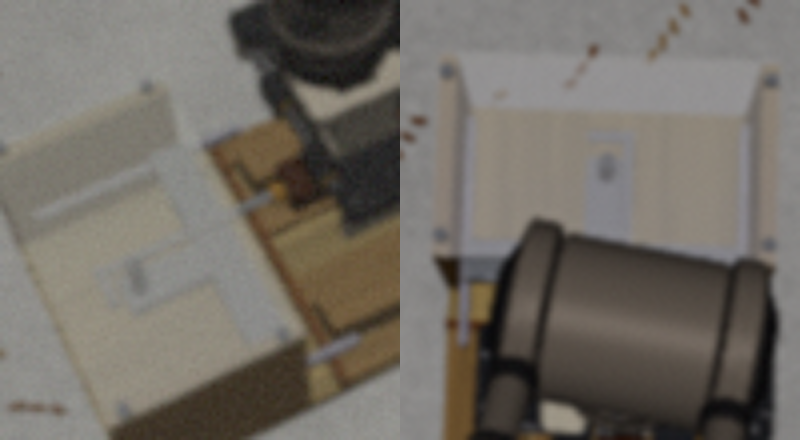

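The finger spans (590–632,135), right behind the stud at (606,165). Pulling now.

Call:
{"method": "apply_moves", "body": {"plan": [{"tx":-0.006,"ty":0,"yaw":0,"tz":0,"grip":-0.9},{"tx":-0.012,"ty":0,"yaw":0,"tz":0,"grip":-0.9},{"tx":-0.018,"ty":0,"yaw":0,"tz":0,"grip":-0.9},{"tx":-0.024,"ty":0,"yaw":0,"tz":0,"grip":-0.9},{"tx":-0.03,"ty":0,"yaw":0,"tz":0,"grip":-0.9},{"tx":-0.036,"ty":0,"yaw":0,"tz":0,"grip":-0.9},{"tx":-0.042,"ty":0,"yaw":0,"tz":0,"grip":-0.9},{"tx":-0.048,"ty":0,"yaw":0,"tz":0,"grip":-0.9}]}}

```text
time: 35.1
tool_pos: [0.474, -0.0333, 0.076]
tool_rot: [3.141, -0.0, -0.048]
contact_force: [3.2, -0.8, -2.0]
opening: 0.0336
```

```bash
cat > look.py <<'E'
from h import *
import sys
n=sys.argv[1]
p,d=snap('scene','s'+n); s=st()
print(tocr(s['tool_pos']))
a=cv2.resize(p[150:260,160:260,::-1],None,fx=4,fy=4)
p,d=snap('top','t'+n);b=cv2.resize(p[95:205,200:300,::-1],None,fx=4,fy=4,interpolation=2)
cv2.imwrite(f'pics/c{n}.png',np.hstack([a,b])); snap('wrist','w'+n)
E
python3 look.py 30
```

```text
{'time': 35.15, 'tool_pos': [0.4731, -0.0331, 0.0759], 'tool_rot': [-3.1415, 0.0011, -0.0477], 'contact_force': [1.5263, -0.1075, -0.9721], 'opening': 0.0337, 'qpos': [-0.2315, 0.4399, 1.8575, -0.0002, 0.8453, 1.3871]}
[-0.05273452 -0.0159781 ]
```

View pics/c30.png

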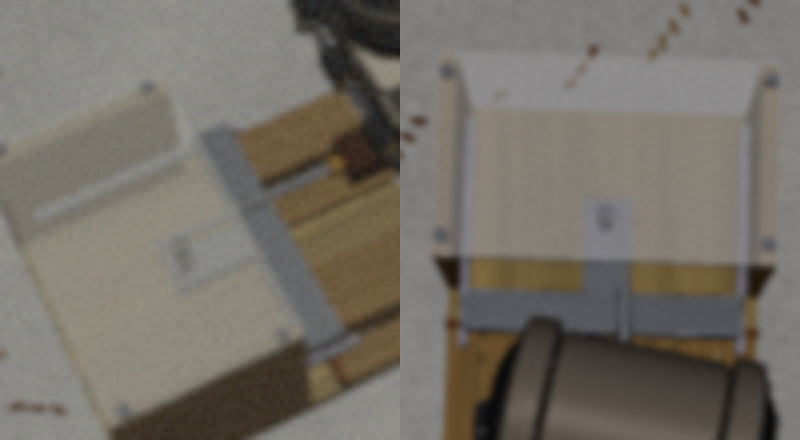

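The bolt is following (about 36 mm so far, at about 3 N). I'll keep going towards the stop.

Call:
{"method": "apply_moves", "body": {"plan": [{"tx":-0.005,"ty":0,"yaw":0,"tz":0,"grip":-0.9},{"tx":-0.01,"ty":0,"yaw":0,"tz":0,"grip":-0.9},{"tx":-0.015,"ty":0,"yaw":0,"tz":0,"grip":-0.9},{"tx":-0.019,"ty":0,"yaw":0,"tz":0,"grip":-0.9},{"tx":-0.022,"ty":0,"yaw":0,"tz":0,"grip":-0.9},{"tx":-0.025,"ty":0,"yaw":0,"tz":0,"grip":-0.9},{"tx":-0.025,"ty":0,"yaw":0,"tz":0,"grip":-0.9}]}}

```text
time: 36.12
tool_pos: [0.4506, -0.0322, 0.0764]
tool_rot: [3.141, -0.003, -0.048]
contact_force: [7.1, 1.1, -4.2]
opening: 0.0335
```

```bash
python3 look.py 31
```

```text
{'time': 36.175, 'tool_pos': [0.4506, -0.0323, 0.0763], 'tool_rot': [3.1412, -0.0031, -0.0477], 'contact_force': [6.8215, 0.9795, -2.8663], 'opening': 0.0333, 'qpos': [-0.2415, 0.4049, 1.9199, 0.0003, 0.8137, 1.3768]}
[-0.07517434 -0.01620315]
```

View pics/c31.png

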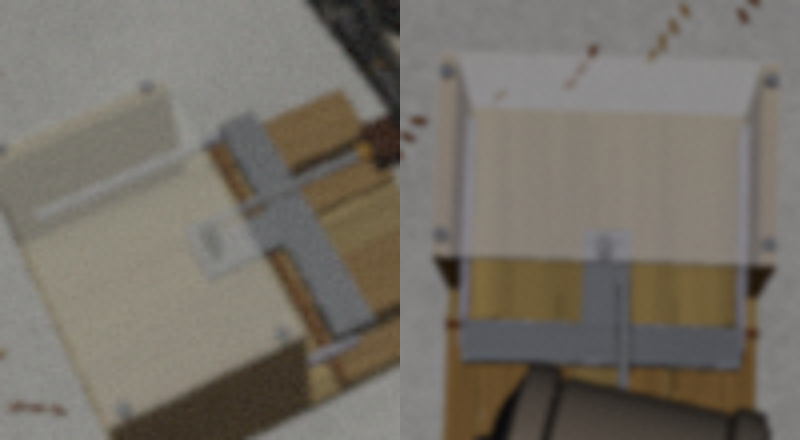

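Call:
{"method": "apply_moves", "body": {"plan": [{"tx":-0.002,"ty":0,"yaw":0,"tz":0,"grip":-0.9},{"tx":-0.004,"ty":0,"yaw":0,"tz":0,"grip":-0.9},{"tx":-0.005,"ty":0,"yaw":0,"tz":0,"grip":-0.9},{"tx":-0.005,"ty":0,"yaw":0,"tz":0,"grip":-0.9}]}}

```text
time: 36.78
tool_pos: [0.4502, -0.0328, 0.0776]
tool_rot: [3.14, -0.013, -0.048]
contact_force: [17.0, 1.8, -3.7]
opening: 0.0334
```

```bash
python3 look.py 32; cat > bolt.py <<'E'
from h import *
p,d=robot.read_camera('top');C=cloud('top',d);q=tocr(C);z=C[:,:,2]
m=(z>.060)&(z<.072)&(np.abs(q[...,1])<.095)&(q[...,0]>-.02)&(q[...,0]<.13)&(abs(q[...,1])>.03)
x=q[m][:,0]; print('bolt top x',np.percentile(x,[1,5,50,95,99]).round(4),m.sum())
C=np.load('top.npz')['C'];q=tocr(C);z=C[:,:,2]
m=(z>.060)&(z<.072)&(np.abs(q[...,1])<.095)&(q[...,0]>-.02)&(q[...,0]<.13)&(abs(q[...,1])>.03)
x=q[m][:,0]; print('initial',np.percentile(x,[1,5,50,95,99]).round(4),m.sum())
E
python3 bolt.py
```

```text
{'time': 36.825, 'tool_pos': [0.4503, -0.0328, 0.0776], 'tool_rot': [3.1399, -0.0133, -0.0483], 'contact_force': [18.7828, 1.8628, -4.8813], 'opening': 0.0334, 'qpos': [-0.2434, 0.3976, 1.928, 0.0013, 0.8027, 1.3747]}
[-0.07554569 -0.01675924]
bolt top x [0.0249 0.0255 0.0393 0.0536 0.0545] 485
initial [0.0832 0.0837 0.0911 0.0979 0.0985] 248
```

View pics/c32.png

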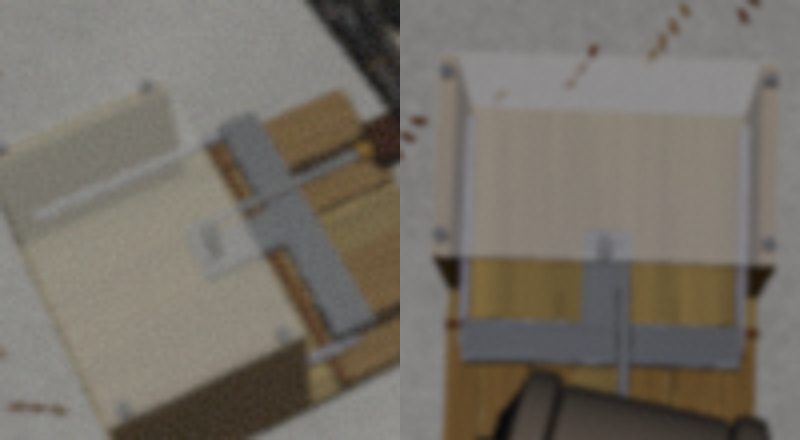

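View pics/w32.png

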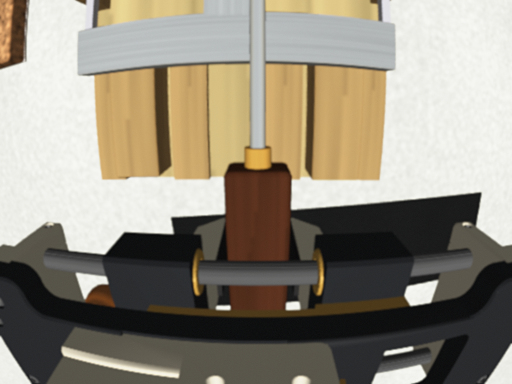

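The bolt spans 25–54.5, so it is home, and the force rose to 18 N against the stop. I'm backing the hook off the stud, then moving sideways and out.

Call:
{"method": "apply_moves", "body": {"plan": [{"tx":0.007,"ty":0,"yaw":0,"tz":0,"grip":-0.9},{"tx":0.014,"ty":0,"yaw":0,"tz":0,"grip":-0.9},{"tx":0.014,"ty":0,"yaw":0,"tz":0,"grip":-0.9},{"tx":0.014,"ty":0.01,"yaw":0,"tz":0,"grip":-0.9},{"tx":0.014,"ty":0.022,"yaw":0,"tz":0,"grip":-0.9},{"tx":0.014,"ty":0.034,"yaw":0,"tz":0,"grip":-0.9},{"tx":0.014,"ty":0.042,"yaw":0,"tz":0,"grip":-0.9},{"tx":0.014,"ty":0.042,"yaw":0,"tz":0,"grip":-0.9}]}}

```text
time: 37.98
tool_pos: [0.4563, -0.0752, 0.076]
tool_rot: [3.142, -0.0, -0.049]
contact_force: [-0.2, -0.7, -2.2]
opening: 0.0335
```

```bash
python3 look.py 33; python3 bolt.py
```

```text
{'time': 38.025, 'tool_pos': [0.4562, -0.0748, 0.0759], 'tool_rot': [-3.1415, 0.0001, -0.0487], 'contact_force': [-0.3902, 0.2586, -0.9819], 'opening': 0.0337, 'qpos': [-0.3284, 0.4222, 1.8899, 0.0, 0.8296, 1.291]}
[-0.0675828 -0.0583901]
bolt top x [0.025  0.0256 0.0403 0.0535 0.0544] 426
initial [0.0832 0.0837 0.0911 0.0979 0.0985] 248
```

View pics/c33.png

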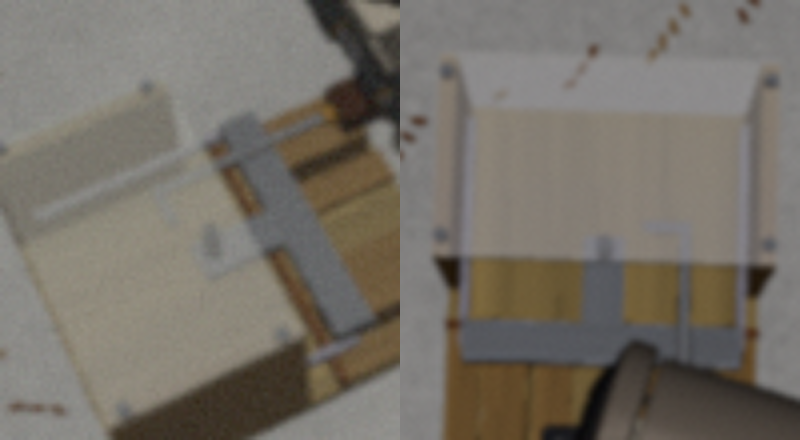

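The hook is clear of the stud (finger 645–690, stud 606) and the bolt stayed home. Withdrawing, then rising.

Call:
{"method": "apply_moves", "body": {"plan": [{"tx":-0.015,"ty":0,"yaw":0,"tz":0,"grip":-0.9},{"tx":-0.035,"ty":0,"yaw":0,"tz":0,"grip":-0.9},{"tx":-0.053,"ty":0,"yaw":0,"tz":0,"grip":-0.9},{"tx":-0.06,"ty":0,"yaw":0,"tz":0,"grip":-0.9},{"tx":-0.06,"ty":0,"yaw":0,"tz":0,"grip":-0.9},{"tx":-0.06,"ty":0,"yaw":0,"tz":-0.04,"grip":-0.9},{"tx":-0.06,"ty":0,"yaw":0,"tz":-0.09,"grip":-0.9},{"tx":-0.06,"ty":0,"yaw":0,"tz":-0.13,"grip":-0.9}]}}

```text
time: 39.17
tool_pos: [0.3974, -0.0717, 0.2081]
tool_rot: [3.141, -0.002, -0.048]
contact_force: [-0.0, -0.6, -2.1]
opening: 0.0341
```

```bash
python3 look.py 34; python3 bolt.py; python3 - <<'E'
from h import *
go(.390,-.176,.2,1.595)
p,d=robot.read_camera('scene')
C=cloud('scene',d)
for o in robot.outline_of('mat','scene')[:2]:
    q=C[o['region']&(C[:,:,2]<.012)]; print(o['confidence'],cv2.minAreaRect((q[:,:2]*1000).astype(np.float32)))
E
```

```text
{'time': 39.225, 'tool_pos': [0.3997, -0.0725, 0.2125], 'tool_rot': [3.1384, -0.0098, -0.0472], 'contact_force': [2.2424, -0.7355, 3.044], 'opening': 0.0339, 'qpos': [-0.3686, 0.1312, 1.8502, 0.0001, 1.15, 1.2494]}
[-0.12416545 -0.05876097]
bolt top x [0.0248 0.0254 0.0392 0.0534 0.0543] 453
initial [0.0832 0.0837 0.0911 0.0979 0.0985] 248
tx -0.0021 ty 0.1046 tz 0.0062 yaw -1.642 | dist 0.105 rows 9
0.78 ((382.22283935546875, -112.02093505859375), (107.5098876953125, 311.5499267578125), 1.560332179069519)
0.75 ((0.0, 0.0), (0.0, 0.0), 0.0)
```

View pics/w34.png

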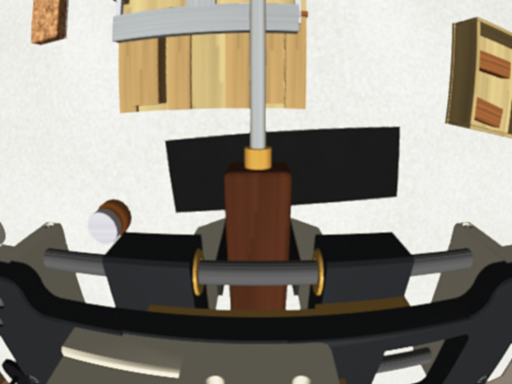

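The rod looks unchanged in the grip and the bolt is still home. I'm turning back over the mat.

Call:
{"method": "apply_moves", "body": {"plan": [{"tx":0,"ty":0,"yaw":-0.18,"tz":0,"grip":-0.9},{"tx":0,"ty":0.0,"yaw":-0.36,"tz":0,"grip":-0.9},{"tx":0,"ty":0.0,"yaw":-0.54,"tz":0,"grip":-0.9},{"tx":0,"ty":0.02,"yaw":-0.72,"tz":0,"grip":-0.9},{"tx":0,"ty":0.04,"yaw":-0.9,"tz":0,"grip":-0.9},{"tx":0,"ty":0.06,"yaw":-1.08,"tz":0,"grip":-0.9},{"tx":0,"ty":0.08,"yaw":-1.26,"tz":0,"grip":-0.9},{"tx":-0.002,"ty":0.104,"yaw":-1.44,"tz":0,"grip":-0.9}]}}

```text
time: 40.48
tool_pos: [0.3889, -0.1755, 0.2044]
tool_rot: [-3.139, -0.001, 1.399]
contact_force: [0.5, -0.2, -1.8]
opening: 0.0339
```

```bash
python3 - <<'E'
from h import *
for i in range(3): robot.read_camera('top')
st(); go(.390,-.176,.04,1.595)
E
```

```text
{'time': 40.625, 'tool_pos': [0.3889, -0.1756, 0.2046], 'tool_rot': [-3.1389, -0.0013, 1.388], 'contact_force': [0.4877, 0.8629, -1.7962], 'opening': 0.0338, 'qpos': [-0.6041, 0.1856, 1.8068, 0.0001, 1.1522, -0.4213]}
tx -0.0002 ty 0.0012 tz 0.1646 yaw -0.207 | dist 0.165 rows 3
```

Call:
{"method": "apply_moves", "body": {"plan": [{"tx":0,"ty":0.001,"yaw":-0.1,"tz":0.03,"grip":-0.9},{"tx":0,"ty":0.001,"yaw":-0.207,"tz":0.08,"grip":-0.9},{"tx":0,"ty":0.001,"yaw":-0.207,"tz":0.13,"grip":-0.9},{"tx":0,"ty":0.001,"yaw":-0.207,"tz":0.16,"grip":-0.9},{"tx":0,"ty":0.001,"yaw":-0.207,"tz":0.17,"grip":-0.9},{"tx":0,"ty":0.001,"yaw":-0.207,"tz":0.17,"grip":-0.9}]}}

```text
time: 41.38
tool_pos: [0.3904, -0.175, 0.0358]
tool_rot: [-3.141, -0.001, 1.598]
contact_force: [0.3, -0.2, -1.6]
opening: 0.0338
```

```bash
python3 - <<'E'
from h import *
robot.read_camera('top');snap('wrist','w35');snap('scene','s35')
st(); go(.390,-.176,.0085,1.595)
for o in robot.tip_of('rod_hook','scene')[:2]: print(o,atz('scene',o['pixel'],.042))
E
```

```text
{'time': 41.525, 'tool_pos': [0.3913, -0.1759, 0.0371], 'tool_rot': [3.1397, 0.0014, 1.5988], 'contact_force': [-0.1519, -0.4846, -2.3647], 'opening': 0.0336, 'qpos': [-0.6015, 0.4466, 2.0145, -0.0, 0.6781, -0.6295]}
tx -0.0001 ty -0.0013 tz 0.0286 yaw 0.004 | dist 0.029 rows 1
{'pixel': [190.4, 291.2], 'confidence': 0.51} [0.38002952 0.01392557 0.042     ]
```

View pics/w35.png

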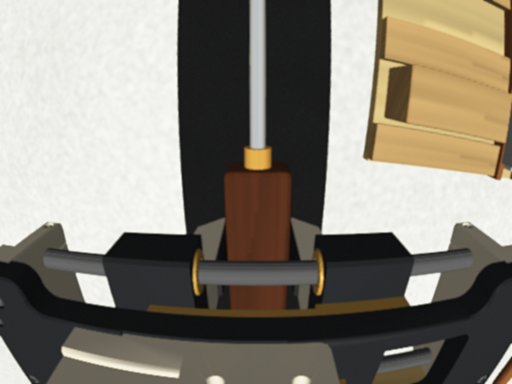

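View pics/s35.png

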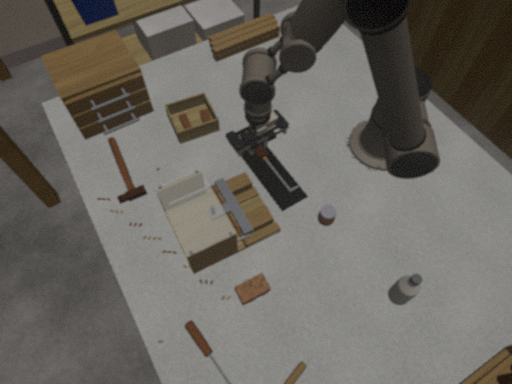

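The rod is over the mat and parallel to it (column 258, between the mat edges at 180 and 328). I'm setting it down and letting go gently.

Call:
{"method": "apply_moves", "body": {"plan": [{"tx":0,"ty":-0.001,"yaw":0,"tz":0.012,"grip":-0.9},{"tx":0,"ty":-0.001,"yaw":0,"tz":0.022,"grip":-0.9},{"tx":0,"ty":-0.001,"yaw":0,"tz":0.0275,"grip":-0.9},{"tx":0,"ty":-0.001,"yaw":0,"tz":0.0275,"grip":-0.9},{"tx":0,"ty":-0.001,"yaw":0,"tz":0.0275,"grip":0.0},{"tx":0,"ty":-0.001,"yaw":0,"tz":0.0275,"grip":0.3},{"tx":0,"ty":-0.001,"yaw":0,"tz":0.0275,"grip":0.5},{"tx":0,"ty":-0.001,"yaw":0,"tz":0.0275,"grip":0.5}]}}

```text
time: 42.58
tool_pos: [0.3895, -0.1756, 0.0085]
tool_rot: [3.141, 0.0, 1.599]
contact_force: [-0.4, 0.2, 0.3]
opening: 0.0671
```

Call:
{"method": "apply_moves", "body": {"plan": [{"tx":0,"ty":0,"yaw":0,"tz":-0.04,"grip":0.5},{"tx":0,"ty":0,"yaw":0,"tz":-0.09,"grip":0.5},{"tx":0,"ty":0,"yaw":0,"tz":-0.14,"grip":0.5},{"tx":-0.06,"ty":-0.01,"yaw":0,"tz":-0.19,"grip":0.5},{"tx":-0.12,"ty":-0.02,"yaw":0,"tz":-0.2,"grip":0.5},{"tx":-0.16,"ty":-0.03,"yaw":0,"tz":-0.2,"grip":0.5},{"tx":-0.16,"ty":-0.03,"yaw":0,"tz":-0.2,"grip":0.5}]}}

```text
time: 43.45
tool_pos: [0.3632, -0.3395, 0.2086]
tool_rot: [3.141, 0.002, 1.595]
contact_force: [0.1, 0.3, -0.4]
opening: 0.0689
```

```bash
python3 bolt.py; python3 - <<'E'
from h import *
snap('wrist','w36')
for cam,off in(('top',0),('scene',.003)):
    p,d=snap(cam,cam+'36');C=cloud(cam,d)
    for l in('blank0','offcut0','mat','sander','wax'):
      for o in robot.outline_of(l,cam)[:3]:
        if o['confidence']<.35: continue
        m=o['region']&(d>0); z=np.percentile(C[m][:,2],60); m=m&(abs(C[:,:,2]-z)<.006); r=cv2.minAreaRect((C[m][:,:2]*1000).astype(np.float32)); print(cam,l,round(o['confidence'],2),np.round(o['pixel']),z.round(3),np.round(r[0]),np.round(r[1]),round(r[2],1),tocr(np.array(r[0])/1e3).round(3))
    for l in('rod_hook','rod'):
      for o in robot.tip_of(l,cam)[:1]: print(cam,l,o['confidence'],o['pixel'],atz(cam,o['pixel'],.016).round(4))
    z=C[:,:,2]-off; m=(z>.022)&(z<.036)&(C[:,:,0]>.33)&(C[:,:,0]<.45)&(C[:,:,1]>-.28)&(C[:,:,1]<-.10)
    print('handle',cv2.minAreaRect((C[m][:,:2]*1000).astype(np.float32)),np.median(z[m]))
st()
E
```

```text
bolt top x [0.0249 0.0254 0.0395 0.0535 0.0543] 486
initial [0.0832 0.0837 0.0911 0.0979 0.0985] 248
top blank0 0.68 [203. 274.] 0.043 [511. -89.] [32. 77.] 88.5 [-0.013 -0.07 ]
top blank0 0.65 [198. 227.] 0.043 [518.  51.] [32. 74.] 89.1 [-0.012  0.07 ]
top offcut0 0.78 [188. 380.] 0.027 [ 539. -414.] [82. 26.] 83.7 [ 0.031 -0.393]
top mat 0.93 [242. 276.] 0.003 [ 386. -111.] [107. 313.] 0.9 [-0.136 -0.098]
top sander 0.9 [162. 174.] 0.025 [639. 212.] [53. 87.] 87.6 [0.101 0.237]
top wax 0.7 [263. 199.] 0.049 [331. 136.] [42. 44.] 45.1 [-0.202  0.146]
top rod_hook 0.68 [244.8, 239.3] [0.3828 0.0137 0.016 ]
top rod 0.84 [238.3, 307.8] [ 0.3975 -0.1884  0.016 ]
handle ((389.6104736328125, -181.9097442626953), (33.84926223754883, 117.72535705566406), 1.6328144073486328) 0.027655191524082225
scene blank0 0.77 [184. 241.] 0.046 [504. -90.] [37. 72.] 84.5 [-0.019 -0.071]
scene blank0 0.54 [220. 263.] 0.046 [513.  50.] [36. 66.] 88.4 [-0.017  0.069]
scene offcut0 0.61 [121. 184.] 0.032 [ 536. -419.] [66. 26.] 83.7 [ 0.028 -0.399]
scene mat 0.8 [175. 271.] 0.006 [ 383. -111.] [104. 312.] 1.3 [-0.139 -0.098]
scene sander 0.9 [290. 253.] 0.028 [637. 210.] [53. 88.] 87.7 [0.1   0.235]
scene sander 0.72 [118. 191.] 0.037 [ 511. -418.] [142. 146.] 83.5 [ 0.004 -0.399]
scene wax 0.83 [215. 324.] 0.052 [331. 135.] [46. 41.] 52.6 [-0.203  0.146]
scene rod_hook 0.67 [190.9, 287.0] [ 0.382  -0.0032  0.016 ]
handle ((387.66400146484375, -175.27752685546875), (35.504695892333984, 137.19154357910156), 2.623939275741577) 0.028439832575056456
{'time': 44.35, 'tool_pos': [0.364, -0.3364, 0.2085], 'tool_rot': [-3.1416, 0.0, 1.5992], 'contact_force': [0.3932, -0.3779, -0.0871], 'opening': 0.0687, 'qpos': [-0.9007, 0.3047, 1.632, -0.0, 1.2049, -0.9291]}
```

View pics/top36.png

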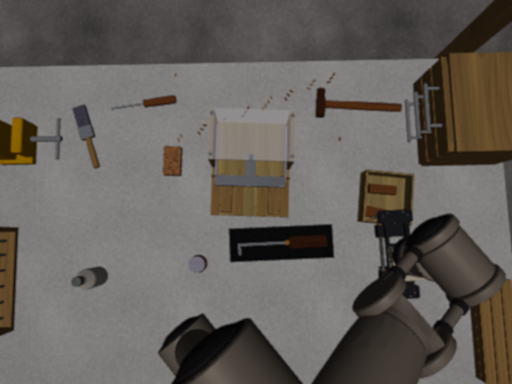

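View pics/scene36.png

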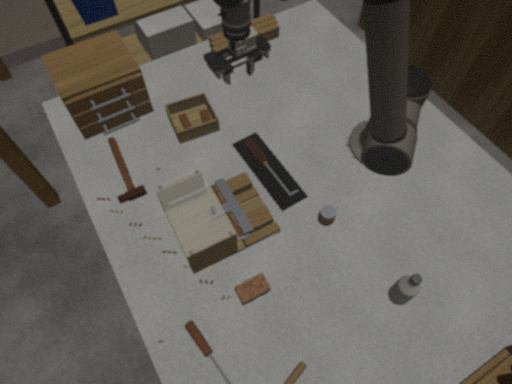

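The bolt is home (25–54.5), and the blanks' front ends are at x≈-51 and -49, so they are centred. The rod lies flat on its mat at (280,242), both offcuts are in the bin, and the wax and sander have not moved. Handing in.

```bash
python3 -c "
from cell import robot
print(robot.hand_in())"
```

```text
the job is handed in; nothing more can be done
None
```

The whole job is done and handed in, at about 44 s of the 200 s. It reports no verdict, so what follows is from my own last camera checks.

**What I did:** I put both offcuts in the scrap bin and laid the two blanks present flat in the outer slots. I then reached under the guard with the hooked rod, pulled the bolt home, and laid the rod back on its mat.

**Last checks:**

| Item | Reading |
|---|---|
| Bolt | bar at cradle x 25 to 54.5 mm (home is 25 to 55); force rose to 18 N against its stop |
| Blanks | within about 2 mm of the slot middle (top camera), tops at about 43 mm, no visible tilt; part of each is now hidden by the bolt |
| Rod | handle flat, about 4 mm off the mat's middle line, hook on the mat |
| Offcuts | both visible in the bin |
| Sanding block and wax jar | no movement beyond 1–2 mm of measuring noise |

**What went wrong or disagreed:**
- On the first try at one offcut, a finger caught the front end of a divider at about 28 N. I opened, lifted 6 mm and gripped again.
- One offcut was knocked about 25 mm aside after it was already in the bin, and stayed inside. My final top picture partly hid it behind the gripper, but the other camera still showed it there.
- The parked bolt and stud measured about 5 mm nearer the robot than described, which did not affect the pull.

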